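# Clamp a module in the bench test fixture

### The job

Put the green-topped metal module into the empty nest of the test fixture, set down gently and sitting flat between the black side guides, and let go of it. Then push the red clamp lever through its quarter turn until it presses firmly against its end stop, so that the module is clamped onto the spring contacts; the stop is adjustable, so feel for it and never force the lever (no more than 16 N). Leave the other things on the bench where they are and finish with your hand clear.

Things in the scene. Friction and masses are not known exactly. Their poses are not given: they have to be found in the camera images.
- module: Module to be tested, 0.2 to 0.45 kg: aluminium box 80 (x) x 50 (y) x 30 (z) mm with a green top and, centred on top of it, a black grip rib 44 (x) x 14 (y) x 30 (z) mm, so 60 mm high in all. Origin: centre of the underside, z up. It is symmetric and works either way round (x to either end of the nest).
- fixture: Test fixture screwed to the bench: aluminium base plate 175 x 90 x 12 mm; origin on the bench under the middle of the nest; z up, +x towards the blue contact head (48 mm high), -x towards the lever. The module's long side lies along x. Two black side guides (x -30 to +30) 54 mm apart (y -27 to +27) stand 14 mm over the plate, with lips flaring outwards up to 22 mm over it.
- nest (a point): Middle of the nest on top of the base plate (fixture local 0, 0, 12 mm), fixture's axes. With the lever open the module has room lengthwise from x = -50 (cam) to +36 mm (contacts), so set its centre near x = -7, y = 0 mm, its underside at this height. Clamped, its centre ends near x = 0.
- lever: Red lever turning level about its origin, an upright pivot at fixture (-68, 0, 12) mm. Its handle lies along its own -x: open, that is fixture -x; it turns anticlockwise seen from above to about fixture -y. Turning takes 1 to 9 N at 80 mm from the pivot, most near the end; a push of 11 to 14 N that no longer moves it means it is on the stop. It stays where left. Its cam pushes the module.
- stop_block: Dark steel post 14 x 12 x 46 mm on the base plate, origin in its foot at fixture (-43, -37, 12) mm. From it a brass screw (10 mm thick, 47 mm over the bench) sticks out along fixture -x and stops the handle bar firmly, 37 mm from the pivot. How far it is wound out varies: the lever stops after 1.35 to 1.60 rad from fully open.
- handle_mid (a point): Point on the middle of the lever's handle bar, 80 mm from the pivot, 47 mm over the bench, a good place to push; its x axis runs along the bar towards the pivot. The bar is 18 mm wide, 39 to 55 mm over the bench; it ends in a round knob, 26 mm in diameter, 38 to 56 mm over the bench, centred 102 mm from the pivot.
- contacts (a joint): Travel in m of the white spring-loaded contact plate (44 mm wide, 2 to 24 mm over the base plate) along fixture local +x; 0 at rest with its face at local x = +36 mm, 2200 N/m; about 0.004 when the module is clamped.
- coil: Bystander: copper coil on a spool, 60 mm in diameter, 70 mm high, standing; origin at the centre of the underside.
- attenuator: Bystander: blue metal box 60 x 60 x 40 mm with a black knob (12 mm high) and a brass connector 12 mm out along its -x; origin at the centre of the underside.
- mouse: Bystander: black round computer mouse, 64 mm in diameter, 32 mm high; origin at the centre of the underside.
Things that resemble listed ones, but are neither listed nor needed, are in the scene too. What is shaped like the module but pink is not meant.

How it is judged:
By the outcome, as a careful person would: the job done as asked, in the order asked, and still so for the second after the job is handed in, with the robot touching nothing.
It also fails if it takes over 67 s, if anything falls off the work surface, if the arm or the gripper's body presses on something with over 40 N, if the wrist force passes 120 N, or if a joint passes its speed limit or range.

### The arm

A 7-joint arm with a two-finger parallel gripper is mounted at the origin on the work surface. World frame = base frame: x ahead of the robot, y to its left, z up, the work surface at z = 0. Lengths are in m, angles in rad, forces in N, time in s.
With the tool pointing down it reaches from about 0.4 to 0.85 m from the base axis. Payload 4.4 kg.
Tool frame: the origin (TCP) lies midway between the tips of the shut fingers; the grasp point (between the pads) lies arm.grasp_offset behind it (arm.grasp_offset is the distance from the TCP to the grasp point, in m); z points along the fingers, x is the direction in which the jaws open and shut, and the axes are right-handed (so a half turn about z gives the same grasp; the last joint's range is limited). The gripper opens to 94 mm and grips with 3 to 60 N. Pads are 16 mm wide; open, the fingers measure 119 mm over their backs; the gripper's body (75 mm by 177 mm) begins 78 mm behind the grasp point.
Start: joints at [1.263, 0.628, 0.038, 1.517, -0.027, 0.996, -0.02], TCP at [0.156, -0.631, 0.205] pointing down, gripper open.
Joint ranges: [-3.06, 3.06], [-0.37, 2.12], [-1.25, 1.32], [0.18, 2.47], [-1.1, 4.24], [0.23, 1.98], [-2.94, 2.94]. Speed limits (rad/s): [2.57, 2.57, 3.14, 3.14, 3.14, 3.14, 3.14].

### API

Orientations are given as a unit quaternion [w, x, y, z].
In Python, from station import arm, eyes gives the robot as it stands.
- The arm moves only by the tool drive_tool, never from a script. Its argument "targets" is a list of rows, each a list of 6 numbers: the shift along the tool's x, y, z in units of 30 mm (1.0 is 30 mm), then the turn, a rotation vector about the tool's x, y, z in units of 0.1 rad (1.0 is 0.1 rad). A call has 1 to 10 rows; each row shifts and turns the pose as measured when the row begins, along the tool's axes as they then stand; what a row does not reach is not made up. A row lasts 1/12 s, in which the tool goes at most 41.7 mm and 7.16 degrees, less where a joint would pass 70% of its speed; a pose out of reach is approached as far as the arm can. A call with a number of a shift or a turn outside -1 to 1 is refused whole. A call with a gripper value outside its range is refused whole. "jaw" is the opening, from 0 (shut) to 1 (fully open), set as the call begins (left out, the last holds). The fingers move at their own pace and stop on an object; "force" is the grip in N (left out, the last holds). Time passes only in rows, so rows that do not move let the fingers close. It gives the time, the measured TCP pose, the force and the opening at its end, in the units of the state.
- arm.observe(): the state, without advancing time (a new reading comes with each control period).
- eyes.snapshot(name): name is "side" or "top" or "wrist"; returns a dict with "frame" (384x512x3 uint8, red, green, blue), "camera_matrix" (3x3 intrinsics, pixels), "extrinsics" (4x4, takes a point from world to camera coordinates). Camera axes: x right, y down, z forward; pixel columns grow to the right and rows downward; lengths in m; the calibration is good to about 2 mm. A picture is of the moment at which its call begins. There is no depth.
- arm.hand_in(): hands the job in, once; it reports no verdict.
The state is a dict: "time": time; "joints": joint angles; "joint_velocities": joint speeds; "joint_efforts": joint torques, N m; "ee_pos": TCP position; "orientation": TCP orientation; "wrist_force": force on the tool from outside, world axes, zero at the start; "wrist_torque": the same for the moment, N m; "grip_width": finger opening in m.
Only numpy, scipy, OpenCV 4.12 (cv2) and the standard library are available. Lean on these libraries where they do the work, as an engineer would, in place of code of your own. Each camera call takes 0.05 s, during which the arm holds its last target.

## Working session

There is one attempt and no reset: what is moved stays moved. The work goes in short steps, Python scripts to look and compute and a tool call to move; the robot and the scene stay as the last step left them, time stands still between calls to the robot, and variables do not carry over. Pictures are saved under pics/ and viewed, and the job is handed in when it is done.

Besides the shell and the picture viewer there is one more tool, called after "Call:" by a JSON object that holds its "method" and its "body", one argument or row to a line. drive_tool: Moves the arm, as the interface text tells. Shifts and turns lie within -1 to 1; 1 stands for 30 mm of shift or 0.1 rad of turn. Its arguments: {"type":"object","properties":{"targets":{"type":"array"},"jaw":{"type":"number"},"force":{"type":"number"}},"required":["targets"]}

```bash
ls; mkdir -p pics; python3 - <<'E'
from station import arm, eyes
import cv2
print(arm.observe()); print(getattr(arm,'grasp_offset',None))
for n in ("side","top","wrist"):
    s=eyes.snapshot(n); cv2.imwrite(f"pics/{n}0.png",s["frame"][:,:,::-1]); print(n,s["camera_matrix"].round(1).tolist(),s["extrinsics"].round(3).tolist())
E
```

```text
pics
{'time': 0.0, 'joints': array([ 1.26316026,  0.62934819,  0.0384702 ,  1.51833151, -0.02701529,
        0.99630809, -0.01996028]), 'joint_velocities': array([ 7.88728428e-04, -1.32041214e-03, -2.05146003e-03,  6.11032827e-05,
       -5.20394819e-04,  4.13973963e-04, -1.22066683e-03]), 'joint_efforts': array([ 9.99303347e-05, -5.49728251e+01,  1.14372633e+00, -1.86639494e+01,
       -5.21801098e-02,  2.36501126e-02,  1.61893581e-04]), 'ee_pos': array([ 0.15552489, -0.63044313,  0.20456499]), 'orientation': array([-5.67473371e-04,  7.87240012e-01, -6.16645995e-01, -7.47095756e-04]), 'wrist_force': array([ 0.71444118, -0.60173656,  0.19935052]), 'wrist_torque': array([-0.02507214, -0.02339997,  0.01128598]), 'grip_width': 0.0938191853609481}
0.0188
side [[367.8, 0.0, 253.1], [0.0, 367.8, 187.1], [0.0, 0.0, 1.0]] [[-0.931, -0.364, -0.021, 0.568], [-0.226, 0.623, -0.749, 0.196], [0.285, -0.693, -0.662, 0.709], [0.0, 0.0, 0.0, 1.0]]
top [[394.8, 0.0, 255.0], [0.0, 394.8, 184.5], [0.0, 0.0, 1.0]] [[-0.005, -1.0, 0.0, -0.037], [-0.995, 0.005, -0.098, 0.617], [0.098, -0.001, -0.995, 0.889], [0.0, 0.0, 0.0, 1.0]]
wrist [[335.9, 0.0, 250.0], [0.0, 335.9, 189.2], [0.0, 0.0, 1.0]] [[0.239, -0.971, -0.001, -0.649], [-0.935, -0.231, 0.268, -0.029], [-0.26, -0.063, -0.963, 0.391], [0.0, 0.0, 0.0, 1.0]]
```

View pics/side0.png

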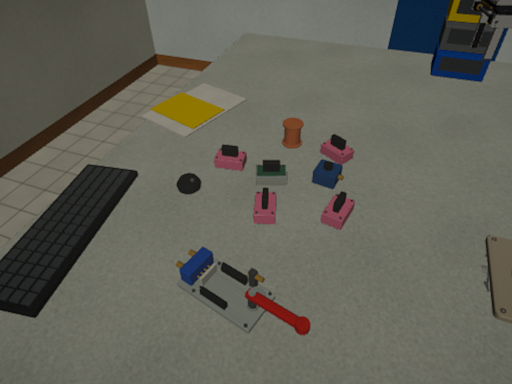

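View pics/top0.png

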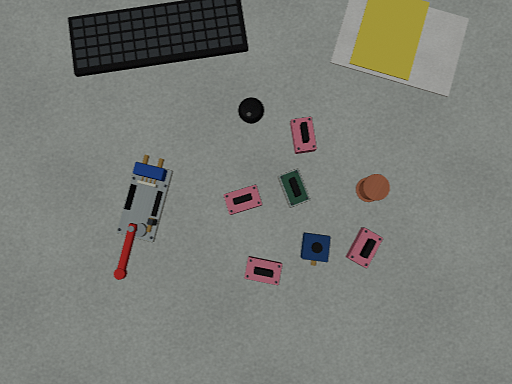

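View pics/wrist0.png

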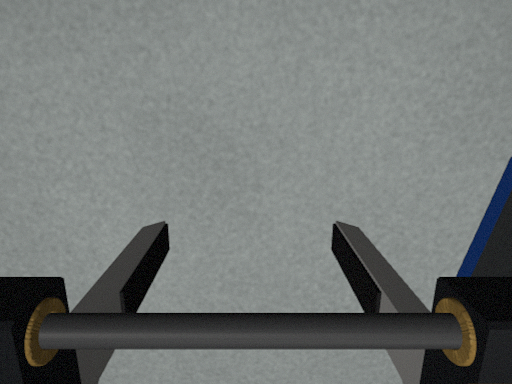

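```bash
cat > h.py <<'E'
import numpy as np, cv2
def ray(s,p):
    E=s["extrinsics"];K=s["camera_matrix"];R=E[:3,:3];t=E[:3,3]
    d=R.T@np.linalg.solve(K,[p[0],p[1],1.]); return -R.T@t,d/np.linalg.norm(d)
def onz(s,p,z):
    c,d=ray(s,p); return c+d*(z-c[2])/d[2]
def tri(s1,p1,s2,p2):
    c1,d1=ray(s1,p1);c2,d2=ray(s2,p2)
    A=np.stack([d1,-d2],1);k=np.linalg.lstsq(A,c2-c1,rcond=None)[0]
    a=c1+k[0]*d1;b=c2+k[1]*d2
    return (a+b)/2,np.linalg.norm(a-b)
def proj(s,X):
    E=s["extrinsics"];q=s["camera_matrix"]@(E[:3,:3]@np.asarray(X)+E[:3,3]);return q[:2]/q[2]
E
python3 - <<'E'
from h import *
a=cv2.imread("pics/top0.png");b=cv2.imread("pics/side0.png")
cv2.imwrite("pics/c1.png",np.hstack([cv2.resize(a[150:290,95:185],None,fx=4,fy=4,interpolation=2),cv2.resize(a[160:220,260:330],(420,560),interpolation=2)[:,:]]))
cv2.imwrite("pics/c2.png",np.hstack([cv2.resize(b[235:345,165:320],None,fx=4,fy=4,interpolation=2)]))
cv2.imwrite("pics/c3.png",cv2.resize(b[145:235,225:315],None,fx=6,fy=6,interpolation=2))
E
```

```text
(no output)
```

View pics/c1.png

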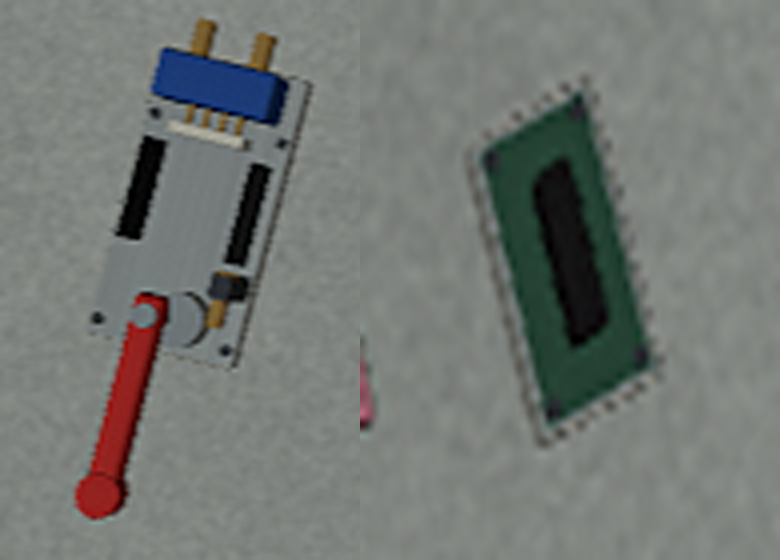

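View pics/c2.png

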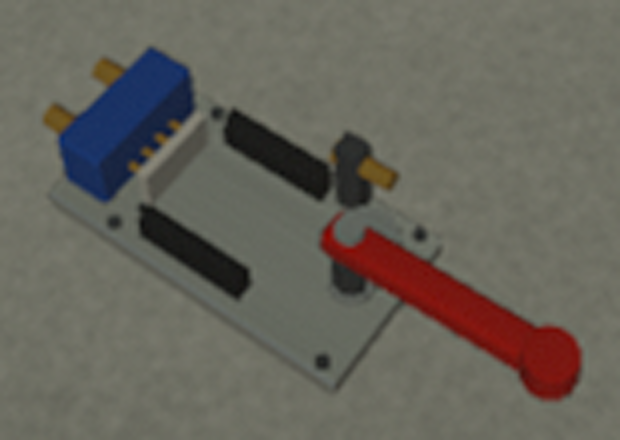

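View pics/c3.png

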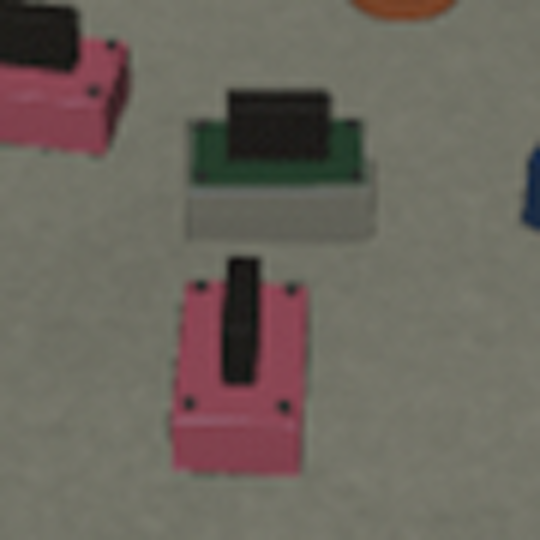

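```bash
python3 - <<'E'
from h import *
from station import eyes
T=eyes.snapshot("top");S=eyes.snapshot("side")
def mask(s,kind):
    h=cv2.cvtColor(s["frame"],cv2.COLOR_RGB2HSV)
    r={"green":((65,80,25),(90,255,160)),"blue":((105,140,60),(125,255,255)),"red":((0,190,60),(6,255,255))}[kind]
    return cv2.inRange(h,*r)
def comps(s,k,mn=60):
    n,l,st,c=cv2.connectedComponentsWithStats(mask(s,k)); return [(st[i].tolist(),c[i].round(1).tolist()) for i in range(1,n) if st[i][4]>mn],l
for k in("green","blue","red"):
    for n,s in(("top",T),("side",S)): print(k,n,comps(s,k)[0])
m=mask(T,"green");ys,xs=np.nonzero(m);r=cv2.minAreaRect(np.stack([xs,ys],1).astype(np.float32));print("topgreen",r)
q=cv2.boxPoints(r)
for p in q: print(onz(T,p,.03).round(4))
print("centre z.03",onz(T,r[0],.03).round(4))
def cc(p,o,k=4): return np.array(p)/k+np.array(o)-0.375
t=lambda x,y:cc((x,y),(95,150)); s_=lambda x,y:cc((x,y),(165,235))
P={"pivotcap":(t(144,314),s_(350,230)),"guideL_far_in_top":(t(165,138),s_(140,208)),
"guideR outer far":(t(271,166),s_(232,110)),"guideR_near_outer":(t(245,264),s_(329,168)),"guideL_near_outer":(t(117,235),s_(240,297)),"guideL_near_in":(t(138,240),s_(249,268)),
"cornerBL":(t(92,332),s_(332,388)),"cornerBR":(t(235,365),s_(440,245)),"holeBL":(t(97,318),s_(322,362)),"holeBR":(t(225,351),s_(420,234)),"holeFL":(t(155,113),s_(114,222)),"holeFR":(t(282,143),s_(217,113)),"knob":(t(100,496),s_(551,352)),"post":(t(228,280),s_(352,140))}
for k,(a,b) in P.items():
    x,e=tri(T,a,S,b);print(k,x.round(4),"gap",round(e,4), "top@z12",onz(T,a,.012).round(4)[:2])
E
```

```text
green top [([281, 171, 26, 34, 391], [293.6, 187.6])]
green side [([258, 165, 27, 10, 130], [271.1, 171.1])]
blue top [([133, 162, 32, 18, 347], [148.3, 170.7]), ([302, 233, 28, 29, 564], [315.4, 247.2])]
blue side [([388, 0, 103, 81, 3037], [428.2, 36.1]), ([313, 160, 29, 28, 433], [325.5, 174.3]), ([180, 247, 33, 38, 637], [195.7, 265.3])]
red top [([114, 223, 23, 57, 422], [124.8, 254.0])]
red side [([246, 292, 64, 42, 750], [281.4, 312.9])]
topgreen ((285.7253723144531, 210.7435302734375), (146.69845581054688, 132.66204833984375), 59.74356460571289)
[0.6258 0.1087 0.03  ]
[ 0.784  -0.1611  0.03  ]
[ 0.4855 -0.3258  0.03  ]
[ 0.3371 -0.0615  0.03  ]
centre z.03 [ 0.5552 -0.1101  0.03  ]
pivotcap [0.517  0.2397 0.055 ] gap 0.0003 top@z12 [0.5167 0.2532]
guideL_far_in_top [0.6222 0.2423 0.0192] gap 0.0052 top@z12 [0.6205 0.2435]
guideR outer far [0.604  0.178  0.0242] gap 0.0033 top@z12 [0.6035 0.1803]
guideR_near_outer [0.5463 0.1921 0.0228] gap 0.0019 top@z12 [0.5457 0.1945]
guideL_near_outer [0.5618 0.2681 0.0175] gap 0.0023 top@z12 [0.5631 0.2704]
guideL_near_in [0.5606 0.2551 0.022 ] gap 0.0019 top@z12 [0.5601 0.2579]
cornerBL [0.5071 0.2866 0.0037] gap 0.0021 top@z12 [0.5063 0.2834]
cornerBR [0.4865 0.2016 0.0029] gap 0.0003 top@z12 [0.4867 0.1992]
holeBL [0.5148 0.2809 0.0118] gap 0.0006 top@z12 [0.5145 0.2807]
holeBR [0.4953 0.2051 0.0127] gap 0.0008 top@z12 [0.4949 0.2052]
holeFL [0.6358 0.2501 0.0116] gap 0.0006 top@z12 [0.6354 0.2498]
holeFR [0.6172 0.1742 0.0112] gap 0.0 top@z12 [0.6172 0.174 ]
knob [0.4174 0.2625 0.0525] gap 0.0015 top@z12 [0.4117 0.276 ]
post [0.535  0.1934 0.0529] gap 0.0018 top@z12 [0.5363 0.2043]
```

```bash
python3 - <<'E'
from h import *
from station import eyes,arm
T=eyes.snapshot("top");S=eyes.snapshot("side")
def big(m,c):
    n,l,st,ce=cv2.connectedComponentsWithStats(m);i=min(range(1,n),key=lambda i:np.hypot(*(ce[i]-c))-(st[i][4]>60)*50)
    ys,xs=np.nonzero(l==i);return np.stack([xs,ys],1).astype(np.float32)
def hsv(s):return cv2.cvtColor(s["frame"],cv2.COLOR_RGB2HSV)
g=big(cv2.inRange(hsv(T),(65,80,25),(90,255,160)),(293.6,187.6))
q=cv2.boxPoints(cv2.minAreaRect(g)); W=np.array([onz(T,p,.03) for p in q]);print(W.round(4),W.mean(0).round(4))
d=W[1]-W[0],W[2]-W[1];print([np.linalg.norm(x).round(4) for x in d],[np.arctan2(x[1],x[0]).round(3) for x in d])
rb=big(cv2.inRange(hsv(T),(0,0,0),(180,255,40)),(294,187)); r=cv2.minAreaRect(rb);q=cv2.boxPoints(r);print(r)
W=np.array([onz(T,p,.06) for p in q]);print(W.mean(0).round(4));d=W[1]-W[0],W[2]-W[1];print([np.linalg.norm(x).round(4) for x in d],[np.arctan2(x[1],x[0]).round(3) for x in d])
def cc(p,o,k): return np.array(p)/k+np.array(o)-0.42
# corners of aluminium top: top crop scaled 6 x 9.333 ; side crop 6
def t(x,y): return np.array([(x-360)/6+260-.42,y/9.333+160-.45])
s_=lambda x,y:cc((x,y),(225,145),6)
# side: bottom-left of top face front edge (188,186), right (373,184)
for n,a,b in (("A",t(474,150),s_(373,184)),("B",t(545,440),s_(188,186)),("A?",t(474,150),s_(188,186)),("B?",t(545,440),s_(373,184)),("ribtopL",t(537,185),s_(330,92)),("ribtopR",t(575,345),s_(228,92))):
    x,e=tri(T,a,S,b);print(n,x.round(4),round(e,4))
E
```

```text
[[ 0.6367 -0.0977  0.03  ]
 [ 0.6514 -0.1359  0.03  ]
 [ 0.5826 -0.1613  0.03  ]
 [ 0.5681 -0.1234  0.03  ]] [ 0.6097 -0.1296  0.03  ]
[np.float64(0.0409), np.float64(0.0733)] [np.float64(-1.203), np.float64(-2.787)]
((294.4137878417969, 186.5344696044922), (19.498010635375977, 7.056423187255859), 68.19859313964844)
[ 0.6086 -0.128   0.06  ]
[np.float64(0.016), np.float64(0.0439)] [np.float64(-1.194), np.float64(-2.776)]
A [ 0.5977 -0.1     0.0461] 0.0755
B [ 0.601  -0.1067  0.0304] 0.0786
A? [ 0.6378 -0.0944  0.0289] 0.0012
B? [ 0.5646 -0.1211  0.0298] 0.0003
ribtopL [ 0.6045 -0.1193  0.073 ] 0.0384
ribtopR [ 0.6067 -0.1221  0.0663] 0.0445
```

```bash
cat > go.py <<'E'
import sys
from h import *
from scipy.spatial.transform import Rotation as R
from station import arm
# usage: go.py x y z yaw(of tool x)
def rep(x,y,z,yaw):
    o=arm.observe();q=o["orientation"];Rt=R.from_quat([q[1],q[2],q[3],q[0]])
    g=np.array([[np.cos(yaw),np.sin(yaw),0],[np.sin(yaw),-np.cos(yaw),0],[0,0,-1]])
    rv=(Rt.inv()*R.from_matrix(g)).as_rotvec()
    d=np.array([x,y,z])-o["ee_pos"]
    print("t",round(o["time"],2),"pos",o["ee_pos"].round(4),"F",o["wrist_force"].round(2),"w",round(o["grip_width"],4))
    print("shift units now-axes",(Rt.inv().apply(d)/.03).round(3),"in goal axes",(g.T@d/.03).round(3),"turn units",(rv/.1).round(3))
if __name__=="__main__": rep(*map(float,sys.argv[1:5]))
E
python3 go.py 0.595 -0.1335 0.2 -1.21; python3 - <<'E'
from h import *
from station import eyes
S=eyes.snapshot("side");W=eyes.snapshot("wrist")
for p in((435,75),(485,80),(462,95)): print(onz(S,p,0).round(3))
for p in((460,278),(511,160)): print(onz(W,p,0).round(3))
E
```

```text
t 0.35 pos [ 0.1556 -0.631   0.2053] F [ 0.76 -0.23 -0.49] w 0.0944
shift units now-axes [-12.594 -18.191   0.18 ] in goal axes [-10.344 -19.557   0.175] turn units [-0.     0.004 -1.19 ]
[ 0.221 -0.924  0.   ]
[ 0.048 -0.938  0.   ]
[ 0.13  -0.785  0.   ]
[ 0.076 -0.928  0.   ]
[ 0.233 -0.924 -0.   ]
```

Call:
{"method": "drive_tool", "body": {
  "targets": [
    [0, 0, 0, 0, 0, -0.6],
    [0, 0, 0, 0, 0, -0.6],
    [-0.3, -0.6, 0, 0, 0, 0],
    [-0.5, -0.95, 0, 0, 0, 0],
    [-0.5, -0.95, 0, 0, 0, 0],
    [-0.5, -0.95, 0, 0, 0, 0],
    [-0.5, -0.95, 0, 0, 0, 0],
    [-0.5, -0.95, 0, 0, 0, 0],
    [-0.5, -0.95, 0, 0, 0, 0],
    [-0.5, -0.95, 0, 0, 0, 0]
  ],
  "jaw": 0.5,
  "force": 20
}}

```text
time: 1.28
ee_pos: [0.3155, -0.4479, 0.2039]
orientation: [0.004, 0.819, -0.573, 0.0]
wrist_force: [1.0, 0.1, 1.0]
grip_width: 0.0469
```

```bash
python3 go.py 0.595 -0.1335 0.2 -1.21
```

```text
t 1.28 pos [ 0.3155 -0.4479  0.2039] F [0.97 0.09 1.03] w 0.0469
shift units now-axes [ -6.648 -12.35    0.017] in goal axes [ -6.517 -12.418   0.129] turn units [ 0.064 -0.049 -0.105]
```

Call:
{"method": "drive_tool", "body": {
  "targets": [
    [-0.5, -0.97, 0, 0, 0, -0.1],
    [-0.5, -0.97, 0, 0, 0, 0],
    [-0.5, -0.97, 0, 0, 0, 0],
    [-0.5, -0.97, 0, 0, 0, 0],
    [-0.5, -0.97, 0, 0, 0, 0],
    [-0.5, -0.97, 0, 0, 0, 0],
    [-0.5, -0.97, 0, 0, 0, 0],
    [-0.5, -0.97, 0, 0, 0, 0],
    [-0.5, -0.97, 0, 0, 0, 0],
    [-0.5, -0.97, 0, 0, 0, 0]
  ]
}}

```text
time: 2.12
ee_pos: [0.5451, -0.1925, 0.2037]
orientation: [0.004, 0.822, -0.569, 0.003]
wrist_force: [0.9, -0.6, -0.3]
grip_width: 0.047
```

Call:
{"method": "drive_tool", "body": {
  "targets": [
    [-0.5, -0.9, 0, 0, 0, 0],
    [-0.5, -0.9, 0, 0, 0, 0],
    [-0.3, -0.6, 0, 0, 0, 0],
    [0, 0, 0, 0, 0, 0],
    [0, 0, 0, 0, 0, 0]
  ]
}}

```text
time: 2.53
ee_pos: [0.6066, -0.1172, 0.2032]
orientation: [0.001, 0.826, -0.564, 0.003]
wrist_force: [-0.1, -1.5, -0.3]
grip_width: 0.047
```

```bash
python3 go.py 0.595 -0.1335 0.2 -1.21; python3 - <<'E'
from h import *
from station import eyes
import pickle
W=eyes.snapshot("wrist");pickle.dump(W,open("w1.pkl","wb"));cv2.imwrite("pics/w1.png",W["frame"][:,:,::-1])
E
```

```text
t 2.53 pos [ 0.6066 -0.1172  0.2032] F [-0.1  -1.52 -0.25] w 0.047
shift units now-axes [0.364 0.557 0.108] in goal axes [0.371 0.553 0.106] turn units [-0.02  -0.07   0.114]
```

View pics/w1.png

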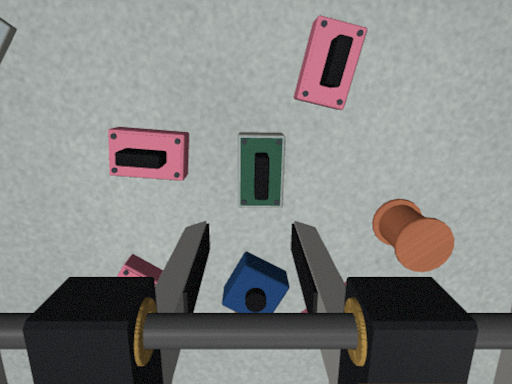

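```bash
cat > meas.py <<'E'
from h import *
from station import eyes
import sys,pickle
W=eyes.snapshot("wrist");T=eyes.snapshot("top");pickle.dump((W,T),open(sys.argv[1]+".pkl","wb"))
h=cv2.cvtColor(W["frame"],cv2.COLOR_RGB2HSV)
def comp(m,near):
    n,l,st,ce=cv2.connectedComponentsWithStats(m);i=min([i for i in range(1,n) if st[i][4]>80],key=lambda i:np.hypot(*(ce[i]-near)))
    ys,xs=np.nonzero(l==i);return np.stack([xs,ys],1).astype(np.float32),ce[i]
g,c=comp(cv2.inRange(h,(65,80,25),(90,255,160)),(261,170))
q=cv2.boxPoints(cv2.minAreaRect(g));X=np.array([onz(W,p,.03) for p in q])
print("green",q.round(1).tolist(),X.mean(0).round(4),[(np.linalg.norm(v).round(4),np.arctan2(v[1],v[0]).round(3)) for v in(X[1]-X[0],X[2]-X[1])])
r,c=comp(cv2.inRange(h,(0,0,0),(180,255,30)),q.mean(0))
print("rib px",cv2.minAreaRect(r),[onz(W,cv2.minAreaRect(r)[0],z).round(4).tolist() for z in(.03,.06)])
E
python3 meas.py m1
python3 - <<'E'
import pickle
from h import *
W,T=pickle.load(open("m1.pkl","rb"))
# rib top face corners in close-up
im=W["frame"][120:215,225:300,::-1];cv2.imwrite("pics/w1c.png",cv2.resize(im,None,fx=6,fy=6,interpolation=2))
E
```

```text
green [[241.0, 138.0], [281.0, 138.0], [281.0, 204.0], [241.0, 204.0]] [ 0.6095 -0.1298  0.03  ] [(np.float64(0.0418), np.float64(-1.2)), (np.float64(0.0725), np.float64(-2.745))]
rib px ((261.5, 175.5), (45.0, 13.0), 90.0) [[0.606, -0.1318, 0.03], [0.612, -0.1281, 0.06]]
```

View pics/w1c.png

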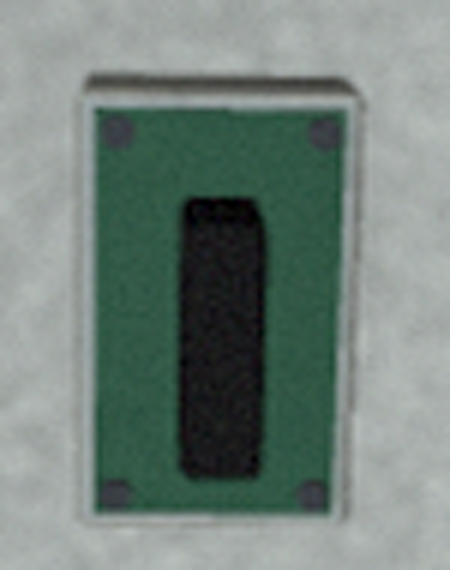

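```bash
python3 - <<'E'
import pickle
from h import *
W,T=pickle.load(open("m1.pkl","rb"))
X=np.array([onz(W,np.array(p)/6+[225,120]-np.array([.42,.42]),.03) for p in((116,130),(325,132),(313,492),(116,493))])
print(X.mean(0).round(4));
for i,j in((0,1),(3,2),(3,0),(2,1)):
    v=X[j]-X[i];print(np.linalg.norm(v).round(4),np.arctan2(v[1],v[0]).round(3))
print(W["extrinsics"].round(3).tolist())
E
python3 go.py 0.6095 -0.1292 0.12 -1.2
```

```text
[ 0.6091 -0.1298  0.03  ]
0.0365 -1.21
0.0361 -1.196
0.0664 0.367
0.0659 0.361
[[0.363, -0.932, 0.007, -0.331], [-0.899, -0.348, 0.266, 0.476], [-0.245, -0.103, -0.964, 0.526], [0.0, 0.0, 0.0, 1.0]]
t 2.68 pos [ 0.6055 -0.1194  0.2034] F [ 0.26 -0.4   0.17] w 0.0469
shift units now-axes [ 0.334 -0.003  2.781] in goal axes [ 0.354 -0.006  2.779] turn units [-0.013 -0.074 -0.02 ]
```

Call:
{"method": "drive_tool", "body": {
  "targets": [
    [0.35, 0, 0.3, 0, -0.07, 0],
    [0, 0, 0.8, 0, 0, 0],
    [0, 0, 0.8, 0, 0, 0],
    [0, 0, 0.8, 0, 0, 0],
    [0, 0, 0.8, 0, 0, 0],
    [0, 0, 0.3, 0, 0, 0],
    [0, 0, 0, 0, 0, 0],
    [0, 0, 0, 0, 0, 0]
  ]
}}

```text
time: 3.35
ee_pos: [0.6058, -0.1508, 0.0851]
orientation: [0.003, 0.819, -0.574, 0.003]
wrist_force: [0.1, -1.0, -0.0]
grip_width: 0.0471
```

```bash
python3 go.py 0.6092 -0.1295 0.034 -1.207;python3 - <<'E'
from h import *
from station import eyes
W=eyes.snapshot("wrist");cv2.imwrite("pics/w2.png",W["frame"][:,:,::-1])
E
```

```text
t 3.35 pos [ 0.6058 -0.1508  0.0851] F [ 0.1  -0.96 -0.04] w 0.0471
shift units now-axes [-0.643 -0.348  1.696] in goal axes [-0.623 -0.357  1.702] turn units [ 0.007 -0.084 -0.164]
```

View pics/w2.png

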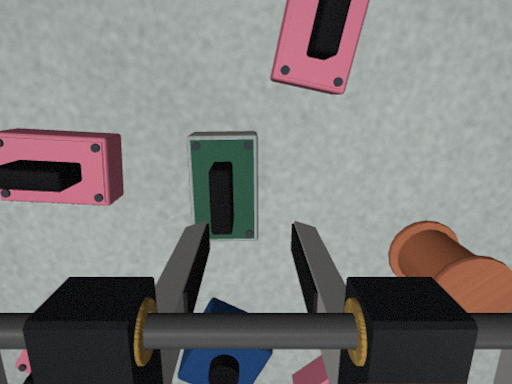

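Call:
{"method": "drive_tool", "body": {
  "targets": [
    [-0.3, -0.17, 0, 0, -0.08, -0.15],
    [-0.3, -0.17, 0, 0, 0, 0],
    [0, 0, 0, 0, 0, 0],
    [0, 0, 0, 0, 0, 0]
  ]
}}

```text
time: 3.73
ee_pos: [0.6127, -0.1294, 0.0898]
orientation: [-0.002, 0.823, -0.568, 0.003]
wrist_force: [0.1, -0.1, 0.2]
grip_width: 0.047
```

```bash
python3 go.py 0.6092 -0.1295 0.034 -1.207
```

```text
t 3.73 pos [ 0.6127 -0.1294  0.0898] F [ 0.07 -0.14  0.16] w 0.047
shift units now-axes [-0.045  0.121  1.858] in goal axes [-0.038  0.109  1.859] turn units [-0.064 -0.035 -0.007]
```

Call:
{"method": "drive_tool", "body": {
  "targets": [
    [-0.04, 0.1, 0.3, -0.06, -0.03, 0],
    [0, 0, 0.3, 0, 0, 0],
    [0, 0, 0.3, 0, 0, 0],
    [0, 0, 0, 0, 0, 0],
    [0, 0, 0, 0, 0, 0]
  ]
}}

```text
time: 4.15
ee_pos: [0.6103, -0.128, 0.0612]
orientation: [-0.0, 0.824, -0.567, 0.001]
wrist_force: [0.4, 0.1, -0.3]
grip_width: 0.0469
```

```bash
python3 go.py 0.6092 -0.1295 0.034 -1.207
```

```text
t 4.15 pos [ 0.6103 -0.128   0.0612] F [ 0.41  0.1  -0.25] w 0.0469
shift units now-axes [0.034 0.053 0.907] in goal axes [0.035 0.051 0.907] turn units [-0.019 -0.013  0.019]
```

Call:
{"method": "drive_tool", "body": {
  "targets": [
    [0.03, 0.05, 0.3, 0, 0, 0],
    [0, 0, 0.3, 0, 0, 0],
    [0, 0, 0.2, 0, 0, 0],
    [0, 0, 0, 0, 0, 0],
    [0, 0, 0, 0, 0, 0]
  ]
}}

```text
time: 4.57
ee_pos: [0.6081, -0.1302, 0.0333]
orientation: [0.0, 0.824, -0.567, 0.0]
wrist_force: [0.7, -0.6, 0.1]
grip_width: 0.0468
```

```bash
python3 go.py 0.6092 -0.1295 0.036 -1.207;python3 - <<'E'
from h import *
from station import eyes
W=eyes.snapshot("wrist");S=eyes.snapshot("side")
cv2.imwrite("pics/w3.png",np.hstack([W["frame"][130:330,120:400,::-1],cv2.resize(S["frame"][130:230,210:350,::-1],(280,200))]))
E
```

```text
t 4.57 pos [ 0.6081 -0.1302  0.0333] F [ 0.71 -0.63  0.12] w 0.0468
shift units now-axes [-0.01  -0.044 -0.09 ] in goal axes [-0.01  -0.044 -0.09 ] turn units [ 0.003 -0.005  0.008]
```

View pics/w3.png

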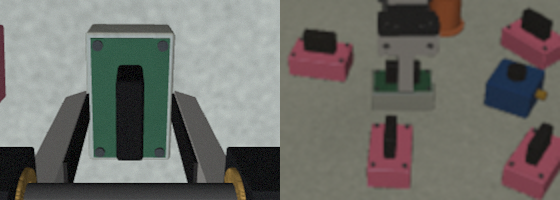

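Call:
{"method": "drive_tool", "body": {
  "targets": [
    [0, -0.03, -0.08, 0, 0, 0],
    [0, 0, 0, 0, 0, 0],
    [0, 0, 0, 0, 0, 0],
    [0, 0, 0, 0, 0, 0],
    [0, 0, 0, 0, 0, 0],
    [0, 0, 0, 0, 0, 0]
  ],
  "jaw": 0,
  "force": 25
}}

```text
time: 5.17
ee_pos: [0.6106, -0.1298, 0.0382]
orientation: [-0.001, 0.824, -0.567, 0.002]
wrist_force: [0.3, 0.2, -2.0]
grip_width: 0.0138
```

```bash
python3 go.py 0.6092 -0.1295 0.036 -1.207
```

```text
t 5.17 pos [ 0.6106 -0.1298  0.0382] F [ 0.34  0.18 -1.96] w 0.0138
shift units now-axes [-0.026  0.039  0.072] in goal axes [-0.025  0.039  0.072] turn units [-0.03  -0.022  0.011]
```

Call:
{"method": "drive_tool", "body": {
  "targets": [
    [0, 0, -0.3, 0, 0, 0],
    [0, 0, -0.6, 0, 0, 0],
    [0, 0, -0.8, 0, 0, 0],
    [0, 0, -0.8, 0, 0, 0],
    [0, 0, -0.8, 0, 0, 0],
    [0, 0, -0.5, 0, 0, 0],
    [0, 0, 0, 0, 0, 0],
    [0, 0, 0, 0, 0, 0]
  ]
}}

```text
time: 5.83
ee_pos: [0.6063, -0.1292, 0.1566]
orientation: [0.001, 0.824, -0.567, -0.002]
wrist_force: [-0.4, 0.9, -2.7]
grip_width: 0.0138
```

Call:
{"method": "drive_tool", "body": {
  "targets": [
    [0, 0, 0, 0, 0, 0.5],
    [0, 0, 0, 0, 0, 0.8],
    [0, 0, 0, 0, 0, 0.8],
    [0, 0, 0, 0, 0, 0.8],
    [0, 0, 0, 0, 0, 0.8],
    [0, 0, 0, 0, 0, 0.8],
    [0, 0, 0, 0, 0, 0.8],
    [0, 0, 0, 0, 0, 0.8],
    [0, 0, 0, 0, 0, 0],
    [0, 0, 0, 0, 0, 0]
  ]
}}

```text
time: 6.67
ee_pos: [0.5966, -0.1276, 0.1434]
orientation: [-0.01, -0.604, 0.797, 0.01]
wrist_force: [0.3, -0.5, -2.7]
grip_width: 0.0136
```

```bash
python3 go.py 0.5 0.245 0.17 -1.819;python3 - <<'E'
from h import *
from station import eyes
W=eyes.snapshot("wrist");S=eyes.snapshot("side")
cv2.imwrite("pics/w4.png",np.hstack([W["frame"][130:330,120:400,::-1],cv2.resize(S["frame"][80:230,210:420,::-1],(280,200))]))
E
```

```text
t 6.67 pos [ 0.5966 -0.1276  0.1434] F [ 0.25 -0.52 -2.7 ] w 0.0136
shift units now-axes [-11.088   6.471  -0.753] in goal axes [-11.248   6.171  -0.885] turn units [ 0.276 -0.037 -0.248]
```

View pics/w4.png

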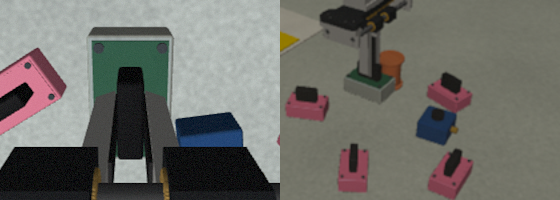

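Call:
{"method": "drive_tool", "body": {
  "targets": [
    [-0.3, 0.15, -0.3, 0.27, 0, -0.2],
    [-0.6, 0.35, -0.3, 0, 0, 0],
    [-0.8, 0.45, -0.2, 0, 0, 0],
    [-0.8, 0.45, 0, 0, 0, 0],
    [-0.8, 0.45, 0, 0, 0, 0],
    [-0.8, 0.45, 0, 0, 0, 0],
    [-0.8, 0.45, 0, 0, 0, 0],
    [-0.8, 0.45, 0, 0, 0, 0],
    [-0.8, 0.45, 0, 0, 0, 0],
    [-0.8, 0.45, 0, 0, 0, 0]
  ]
}}

```text
time: 7.6
ee_pos: [0.531, 0.1138, 0.166]
orientation: [-0.001, -0.612, 0.791, -0.004]
wrist_force: [-0.1, 0.4, -2.6]
grip_width: 0.0138
```

```bash
python3 go.py 0.5 0.245 0.17 -1.819
```

```text
t 7.6 pos [0.531  0.1138 0.166 ] F [-0.06  0.39 -2.56] w 0.0138
shift units now-axes [-3.976  2.095 -0.173] in goal axes [-3.987  2.077 -0.133] turn units [-0.047 -0.075 -0.047]
```

Call:
{"method": "drive_tool", "body": {
  "targets": [
    [-0.8, 0.4, -0.1, -0.04, -0.07, -0.04],
    [-0.8, 0.4, 0, 0, 0, 0],
    [-0.8, 0.4, 0, 0, 0, 0],
    [-0.6, 0.3, 0, 0, 0, 0],
    [-0.3, 0.2, 0, 0, 0, 0],
    [0, 0, 0, 0, 0, 0],
    [0, 0, 0, 0, 0, 0],
    [0, 0, 0, 0, 0, 0]
  ]
}}

```text
time: 8.27
ee_pos: [0.5011, 0.234, 0.1688]
orientation: [0.001, -0.622, 0.783, 0.002]
wrist_force: [1.0, -0.3, -2.0]
grip_width: 0.014
```

```bash
python3 go.py 0.5 0.245 0.17 -1.819;python3 - <<'E'
from h import *
from station import eyes
import pickle
W=eyes.snapshot("wrist");S=eyes.snapshot("side");pickle.dump((W,S),open("f1.pkl","wb"))
cv2.imwrite("pics/w5.png",cv2.resize(W["frame"][:,:,::-1],None,fx=1.5,fy=1.5))
cv2.imwrite("pics/s5.png",cv2.resize(S["frame"][160:380,120:360,::-1],None,fx=2.5,fy=2.5))
E
```

```text
t 8.27 pos [0.5011 0.234  0.1688] F [ 0.98 -0.31 -2.01] w 0.014
shift units now-axes [-0.35   0.12  -0.039] in goal axes [-0.347  0.127 -0.041] turn units [0.016 0.034 0.196]
```

View pics/w5.png

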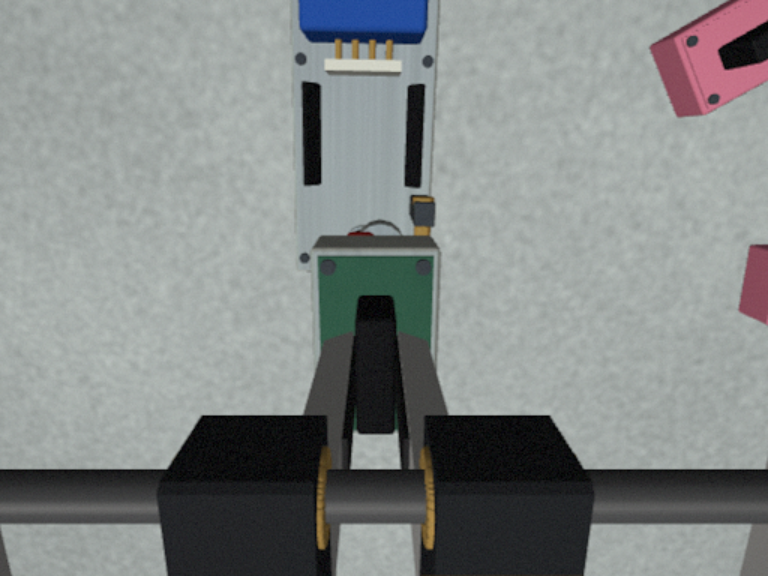

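View pics/s5.png

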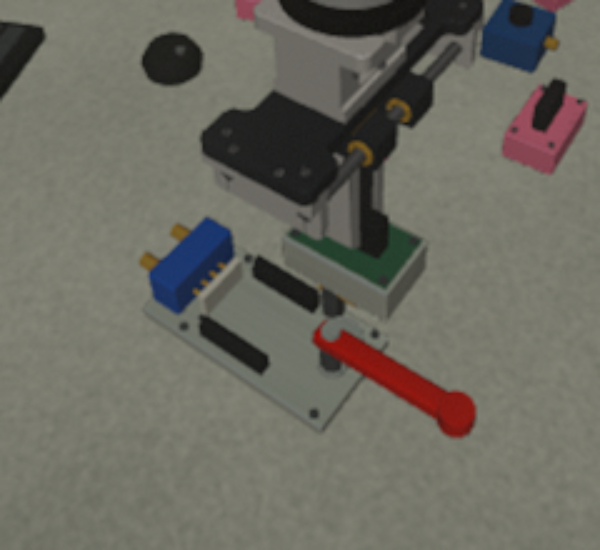

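```bash
python3 - <<'E'
from h import *
import pickle
from scipy.spatial.transform import Rotation as R
from station import arm
W,S=pickle.load(open("f1.pkl","rb"))
f=lambda x,y:np.array([x,y])/1.5-.17
P={k:onz(W,f(*p),.012) for k,p in{"FL":(301,59),"FR":(428,62),"BL":(305,258)}.items()}
for k,v in P.items():print(k,v.round(4))
v=P["FL"]-P["BL"];print("yaw",np.arctan2(v[1],v[0]));v=P["FR"]-P["FL"];print("cross",np.arctan2(v[1],v[0])+np.pi/2,np.linalg.norm(v))
# guide lips top z .034 inner/outer edges
for n,p in {"Lout":(303,84),"Lin":(320,84),"Lin_n":(320,184),"Rin":(408,86),"Rin_n":(406,186),"Rout":(424,86)}.items(): print(n,onz(W,f(*p),.034).round(4),onz(W,f(*p),.026).round(4))
c=[onz(W,f(*p),.036) for p in((325,73),(401,73))];print("contact top edge z.036",np.round(c,4))
# module holes in hand; top of module height: tcp z -.005
o=arm.observe();zt=o["ee_pos"][2]-.007
h=[onz(W,f(*p),zt) for p in((327,267),(423,267))];h=np.array(h);print(h.round(4),np.linalg.norm(h[1]-h[0]))
q=o["orientation"];Rt=R.from_quat([q[1],q[2],q[3],q[0]])
print("holes in tool",Rt.inv().apply(h-o["ee_pos"]).round(4))
# rib top front edge in tool
r=np.array([onz(W,f(*p),zt+.03) for p in((356,297),(395,297),(357,433),(395,433))]);print("rib tool",Rt.inv().apply(r-o["ee_pos"]).round(4))
e=np.array([onz(W,f(*p),zt) for p in((313,248),(438,248))]);print("front top edge in tool",Rt.inv().apply(e-o["ee_pos"]).round(4))
# side-view bottom height
E
```

```text
FL [0.635  0.2493 0.012 ]
FR [0.6156 0.1736 0.012 ]
BL [0.5134 0.28   0.012 ]
yaw -0.24673080541803516
cross -0.25113561915690563 0.07822771127677579
Lout [0.6179 0.2495 0.034 ] [0.619  0.2504 0.026 ]
Lin [0.6156 0.2399 0.034 ] [0.6167 0.2405 0.026 ]
Lin_n [0.5602 0.2545 0.034 ] [0.5598 0.2555 0.026 ]
Rin [0.6029 0.1902 0.034 ] [0.6036 0.1896 0.026 ]
Rin_n [0.5471 0.2035 0.034 ] [0.5464 0.2032 0.026 ]
Rout [0.6008 0.1811 0.034 ] [0.6015 0.1803 0.026 ]
contact top edge z.036 [[0.6205 0.2354 0.036 ]
 [0.6105 0.1928 0.036 ]]
[[0.5359 0.2439 0.1618]
 [0.5277 0.2083 0.1618]] 0.03646509034874787
holes in tool [[-0.0183 -0.0311  0.007 ]
 [ 0.0181 -0.0312  0.0069]]
rib tool [[-0.0062 -0.0284 -0.023 ]
 [ 0.0064 -0.0284 -0.0231]
 [-0.0063  0.0215 -0.023 ]
 [ 0.007   0.0214 -0.023 ]]
front top edge in tool [[-0.0234 -0.0384  0.007 ]
 [ 0.0236 -0.0385  0.0069]]
```

```bash
python3 go.py 0.5766 0.2237 0.12 -1.819
```

```text
t 8.37 pos [0.5015 0.2331 0.1688] F [ 1.41 -0.53 -2.3 ] w 0.014
shift units now-axes [-0.262 -2.511  1.625] in goal axes [-0.311 -2.504  1.627] turn units [0.012 0.031 0.177]
```

Call:
{"method": "drive_tool", "body": {
  "targets": [
    [0, -0.2, 0, 0, 0, 0.17],
    [-0.05, -0.5, 0.2, 0, 0, 0],
    [-0.08, -0.6, 0.4, 0, 0, 0],
    [-0.08, -0.6, 0.4, 0, 0, 0],
    [-0.05, -0.4, 0.4, 0, 0, 0],
    [0, -0.2, 0.2, 0, 0, 0],
    [0, 0, 0, 0, 0, 0],
    [0, 0, 0, 0, 0, 0]
  ]
}}

```text
time: 9.03
ee_pos: [0.5849, 0.21, 0.1198]
orientation: [0.001, -0.607, 0.795, -0.001]
wrist_force: [0.6, 0.8, -3.4]
grip_width: 0.0138
```

```bash
python3 go.py 0.5766 0.2237 0.095 -1.819
```

```text
t 9.03 pos [0.5849 0.21   0.1198] F [ 0.63  0.8  -3.41] w 0.0138
shift units now-axes [-0.366  0.391  0.824] in goal axes [-0.373  0.381  0.826] turn units [-0.032  0.002 -0.184]
```

Call:
{"method": "drive_tool", "body": {
  "targets": [
    [-0.2, 0.2, 0.3, 0, 0, -0.09],
    [-0.15, 0.15, 0.3, 0, 0, -0.09],
    [0, 0, 0, 0, 0, 0],
    [0, 0, 0, 0, 0, 0],
    [0, 0, 0, 0, 0, 0]
  ]
}}

```text
time: 9.45
ee_pos: [0.5741, 0.2255, 0.1014]
orientation: [0.001, -0.615, 0.788, -0.0]
wrist_force: [0.0, -0.5, -2.8]
grip_width: 0.0139
```

```bash
python3 go.py 0.5766 0.2237 0.085 -1.819
```

```text
t 9.45 pos [0.5741 0.2255 0.1014] F [ 0.03 -0.48 -2.81] w 0.0139
shift units now-axes [ 0.04  -0.093  0.548] in goal axes [ 0.039 -0.094  0.548] turn units [-0.015  0.009  0.031]
```

Call:
{"method": "drive_tool", "body": {
  "targets": [
    [0.03, -0.08, 0.2, 0, 0, 0.02],
    [0, 0, 0.2, 0, 0, 0],
    [0, 0, 0, 0, 0, 0],
    [0, 0, 0, 0, 0, 0]
  ]
}}

```text
time: 9.78
ee_pos: [0.5767, 0.2248, 0.0893]
orientation: [0.002, -0.615, 0.789, -0.001]
wrist_force: [0.2, -0.6, -2.5]
grip_width: 0.0141
```

```bash
python3 go.py 0.5766 0.2237 0.075 -1.819; python3 - <<'E'
from h import *
from station import eyes
import pickle
W=eyes.snapshot("wrist");S=eyes.snapshot("side");T=eyes.snapshot("top");pickle.dump((W,S,T),open("f2.pkl","wb"))
cv2.imwrite("pics/w6.png",cv2.resize(W["frame"][:,:,::-1],None,fx=1.5,fy=1.5))
cv2.imwrite("pics/s6.png",cv2.resize(S["frame"][200:360,140:340,::-1],None,fx=3,fy=3,interpolation=2))
E
```

```text
t 9.78 pos [0.5767 0.2248 0.0893] F [ 0.23 -0.61 -2.52] w 0.0141
shift units now-axes [ 0.037 -0.004  0.475] in goal axes [ 0.036 -0.006  0.475] turn units [-0.03   0.021  0.022]
```

View pics/w6.png

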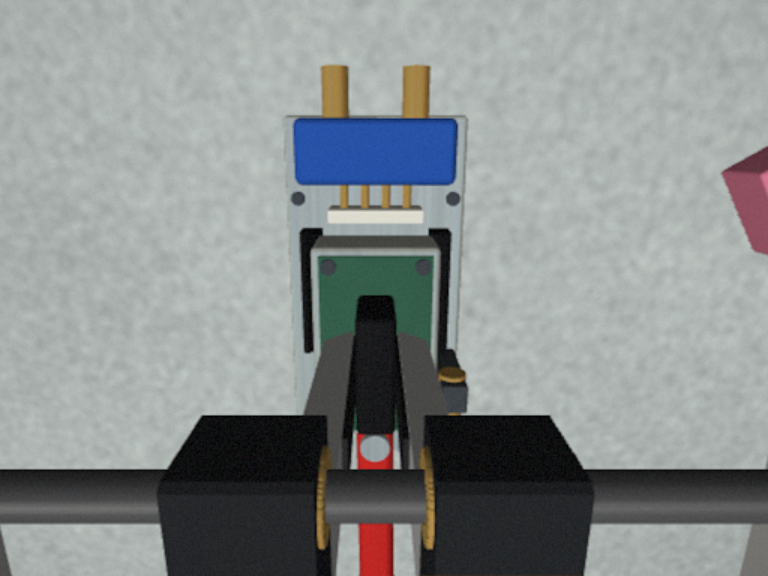

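View pics/s6.png

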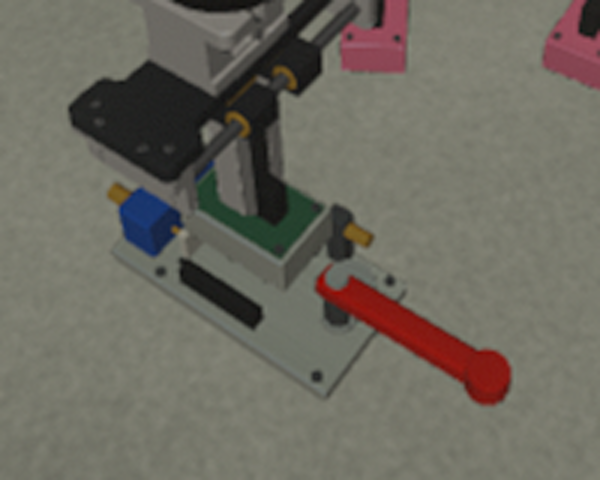

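Call:
{"method": "drive_tool", "body": {
  "targets": [
    [0.01, 0, 0.2, -0.02, 0.01, 0.01],
    [0, 0, 0.2, 0, 0, 0],
    [0, 0, 0.1, 0, 0, 0],
    [0, 0, 0, 0, 0, 0],
    [0, 0, 0, 0, 0, 0]
  ]
}}

```text
time: 10.35
ee_pos: [0.577, 0.2244, 0.0731]
orientation: [0.001, -0.614, 0.789, -0.0]
wrist_force: [-0.9, 0.1, -2.6]
grip_width: 0.0139
```

```bash
python3 go.py 0.5766 0.2243 0.048 -1.819
```

```text
t 10.35 pos [0.577  0.2244 0.0731] F [-0.91  0.06 -2.56] w 0.0139
shift units now-axes [0.007 0.013 0.835] in goal axes [0.005 0.012 0.835] turn units [-0.012  0.014  0.006]
```

Call:
{"method": "drive_tool", "body": {
  "targets": [
    [0, 0.01, 0.15, -0.01, 0.01, 0],
    [0, 0, 0.15, 0, 0, 0],
    [0, 0, 0.15, 0, 0, 0],
    [0, 0, 0, 0, 0, 0],
    [0, 0, 0, 0, 0, 0]
  ]
}}

```text
time: 10.77
ee_pos: [0.5767, 0.2245, 0.058]
orientation: [0.0, -0.614, 0.789, 0.0]
wrist_force: [0.6, 0.4, -2.2]
grip_width: 0.0138
```

```bash
python3 go.py 0.5766 0.2243 0.048 -1.819
```

```text
t 10.77 pos [0.5767 0.2245 0.058 ] F [ 0.64  0.43 -2.15] w 0.0138
shift units now-axes [0.006 0.    0.332] in goal axes [0.006 0.    0.332] turn units [-0.     0.002  0.006]
```

Bottom is now between the guides (about 10 mm above the plate), no contact. Slowly down.

Call:
{"method": "drive_tool", "body": {
  "targets": [
    [0, 0, 0.07, 0, 0, 0],
    [0, 0, 0.07, 0, 0, 0],
    [0, 0, 0.05, 0, 0, 0],
    [0, 0, 0, 0, 0, 0]
  ]
}}

```text
time: 11.1
ee_pos: [0.5768, 0.2246, 0.0518]
orientation: [0.0, -0.614, 0.789, -0.0]
wrist_force: [-0.2, -0.2, -2.5]
grip_width: 0.014
```

```bash
python3 go.py 0.5766 0.2243 0.048 -1.819
```

```text
t 11.1 pos [0.5768 0.2246 0.0518] F [-0.16 -0.19 -2.5 ] w 0.014
shift units now-axes [0.012 0.004 0.128] in goal axes [0.012 0.004 0.128] turn units [-0.004  0.004  0.007]
```

Call:
{"method": "drive_tool", "body": {
  "targets": [
    [0, 0, 0.04, 0, 0, 0],
    [0, 0, 0.03, 0, 0, 0],
    [0, 0, 0.02, 0, 0, 0]
  ]
}}

```text
time: 11.35
ee_pos: [0.5769, 0.2248, 0.0501]
orientation: [0.0, -0.614, 0.789, 0.0]
wrist_force: [-2.5, 0.0, 5.3]
grip_width: 0.0138
```

Call:
{"method": "drive_tool", "body": {
  "targets": [
    [0, 0, 0.03, 0, 0, 0],
    [0, 0, 0.02, 0, 0, 0]
  ]
}}

```text
time: 11.52
ee_pos: [0.577, 0.2247, 0.0502]
orientation: [0.001, -0.614, 0.789, 0.0]
wrist_force: [-2.4, -0.3, 1.1]
grip_width: 0.0139
```

```bash
python3 - <<'E'
from h import *
from station import eyes
W=eyes.snapshot("wrist");S=eyes.snapshot("side")
cv2.imwrite("pics/w7.png",np.hstack([cv2.resize(W["frame"][100:300,150:350,::-1],None,fx=2,fy=2),cv2.resize(S["frame"][220:340,150:270,::-1],(400,400),interpolation=2)]))
E
```

View pics/w7.png

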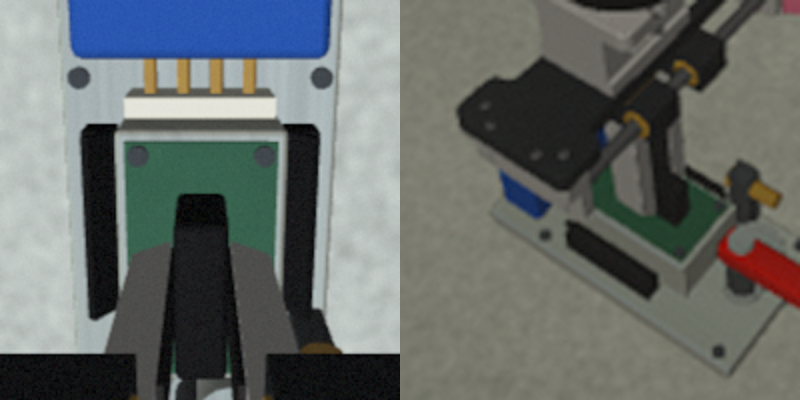

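Call:
{"method": "drive_tool", "body": {
  "targets": [
    [0, 0, 0, 0, 0, 0],
    [0, 0, 0, 0, 0, 0],
    [0, 0, 0, 0, 0, 0],
    [0, 0, -0.05, 0, 0, 0],
    [0, 0, -0.2, 0, 0, 0],
    [0, 0, -0.4, 0, 0, 0],
    [0, 0, -0.6, 0, 0, 0],
    [0, 0, -0.8, 0, 0, 0],
    [0, 0, -0.8, 0, 0, 0],
    [0, 0, 0, 0, 0, 0]
  ],
  "jaw": 0.4
}}

```text
time: 12.45
ee_pos: [0.5782, 0.2248, 0.1414]
orientation: [0.002, -0.614, 0.789, -0.0]
wrist_force: [0.2, 0.2, 0.6]
grip_width: 0.0376
```

```bash
python3 go.py 0.5766 0.2243 0.15 -1.819; python3 - <<'E'
from h import *
from station import eyes
W=eyes.snapshot("wrist");S=eyes.snapshot("side")
cv2.imwrite("pics/w8.png",np.hstack([cv2.resize(W["frame"][100:300,150:350,::-1],None,fx=2,fy=2),cv2.resize(S["frame"][220:340,150:270,::-1],(400,400),interpolation=2)]))
E
```

```text
t 12.45 pos [0.5782 0.2248 0.1414] F [0.23 0.24 0.58] w 0.0376
shift units now-axes [ 0.029  0.047 -0.288] in goal axes [ 0.03   0.048 -0.288] turn units [-0.028  0.021  0.005]
```

View pics/w8.png

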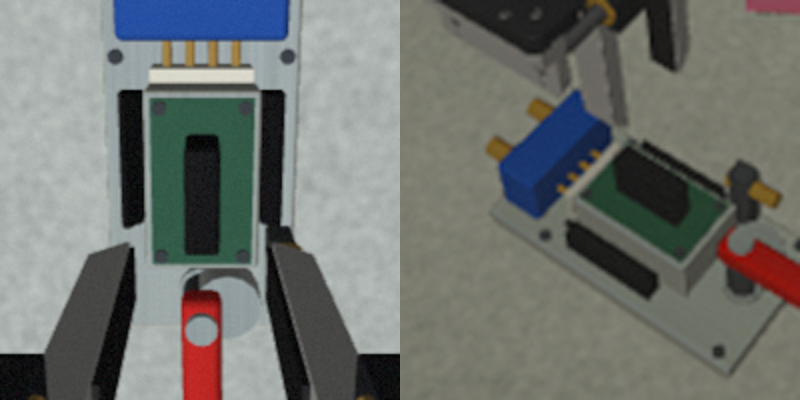

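```bash
python3 -c "
from station import arm;print(arm.observe()['joints'].round(2))"; python3 go.py 0.4466 0.2929 0.14 -3.39
```

```text
[-0.52  0.67  0.17  1.68 -0.14  0.81 -2.11]
t 12.55 pos [0.576  0.2242 0.1378] F [-0.02 -0.35 -0.45] w 0.0373
shift units now-axes [-1.164  4.742 -0.066] in goal axes [ 4.743  1.16  -0.073] turn units [ 5.0000e-03 -2.0000e-02  1.5716e+01]
```

Call:
{"method": "drive_tool", "body": {
  "targets": [
    [0, 0, 0, 0, 0, -0.5],
    [0, 0, 0, 0, 0, -1],
    [0, 0, 0, 0, 0, -1],
    [0, 0, 0, 0, 0, -1],
    [0, 0, 0, 0, 0, -1],
    [0, 0, 0, 0, 0, -1],
    [0, 0, 0, 0, 0, -1],
    [0, 0, 0, 0, 0, -1],
    [0, 0, 0, 0, 0, -1],
    [0, 0, 0, 0, 0, -1]
  ],
  "jaw": 0,
  "force": 30
}}

```text
time: 13.38
ee_pos: [0.5674, 0.2218, 0.1288]
orientation: [0.008, 0.917, -0.4, -0.007]
wrist_force: [0.4, -0.4, -0.6]
grip_width: -0.0
```

Call:
{"method": "drive_tool", "body": {
  "targets": [
    [0, 0, 0, 0, 0, -1],
    [0, 0, 0, 0, 0, -1],
    [0, 0, 0, 0, 0, -1],
    [0, 0, 0, 0, 0, -1],
    [0, 0, 0, 0, 0, -1],
    [0, 0, 0, 0, 0, -0.5],
    [0, 0, 0, 0, 0, 0],
    [0, 0, 0, 0, 0, 0]
  ]
}}

```text
time: 14.05
ee_pos: [0.5602, 0.2186, 0.12]
orientation: [0.009, 0.993, -0.12, -0.018]
wrist_force: [-0.5, -0.3, 0.7]
grip_width: 0.0003
```

```bash
python3 -c "
from station import arm;print(arm.observe()['joints'].round(2))"; python3 go.py 0.4466 0.2929 0.14 -0.248
```

```text
[-0.24  0.69 -0.28  1.69  0.24  0.83 -0.87]
t 14.05 pos [0.5602 0.2186 0.12  ] F [-0.51 -0.28  0.69] w 0.0003
shift units now-axes [-4.29  -1.487 -0.56 ] in goal axes [-4.279 -1.472 -0.668] turn units [0.222 0.328 0.067]
```

Call:
{"method": "drive_tool", "body": {
  "targets": [
    [-0.2, -0.1, -0.4, 0.2, 0.3, 0],
    [-0.6, -0.2, -0.2, 0, 0, 0],
    [-0.8, -0.25, 0, 0, 0, 0],
    [-0.8, -0.25, 0, 0, 0, 0],
    [-0.8, -0.25, 0, 0, 0, 0],
    [-0.6, -0.25, 0, 0, 0, 0],
    [-0.3, -0.15, 0, 0, 0, 0],
    [0, 0, 0, 0, 0, 0],
    [0, 0, 0, 0, 0, 0]
  ]
}}

```text
time: 14.8
ee_pos: [0.4471, 0.2904, 0.135]
orientation: [0.003, 0.992, -0.129, -0.003]
wrist_force: [0.2, -0.1, -0.9]
grip_width: 0.0007
```

```bash
python3 go.py 0.4466 0.2929 0.033 -0.248;python3 - <<'E'
from h import *
from station import eyes
T=eyes.snapshot("top");S=eyes.snapshot("side")
cv2.imwrite("pics/w9.png",np.hstack([cv2.resize(T["frame"][150:300,70:220,::-1],(400,400)),cv2.resize(S["frame"][200:380,180:360,::-1],(400,400),interpolation=2)]))
E
```

```text
t 14.8 pos [0.4471 0.2904 0.135 ] F [ 0.18 -0.14 -0.88] w 0.0007
shift units now-axes [-0.022 -0.1    3.399] in goal axes [-0.037 -0.077  3.399] turn units [ 0.068  0.048 -0.114]
```

View pics/w9.png

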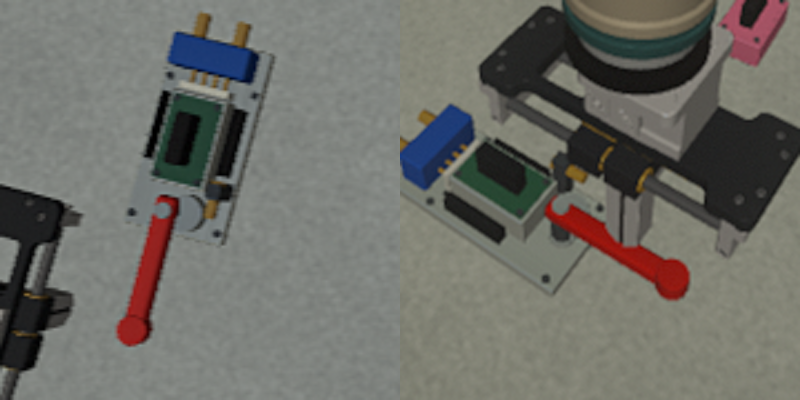

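```bash
python3 - <<'E'
from h import *
from station import eyes,arm
T=eyes.snapshot("top");S=eyes.snapshot("side");p=arm.observe()["ee_pos"]
for d in(0,.1):
  print(proj(T,p+[0,0,d]).round(1),(proj(T,p+[0,0,d])-[70,150])*400/150,(proj(S,p+[0,0,d])-[180,200])*400/180)
# red mask top: axis & knob at z .055
h=cv2.cvtColor(T["frame"],cv2.COLOR_RGB2HSV);m=cv2.inRange(h,(0,190,60),(6,255,255));n,l,st,ce=cv2.connectedComponentsWithStats(m);i=1+st[1:,4].argmax();ys,xs=np.nonzero(l==i)
X=np.array([onz(T,(x,y),.055) for x,y in zip(xs,ys)])[:,:2];c=X.mean(0);u,s,v=np.linalg.svd(X-c);print(c,np.arctan2(*v[0][::-1]),(X@v[0]).min(),(X@v[0]).max(),c+v[0]*((X-c)@v[0]).min(),c+v[0]*((X-c)@v[0]).max())
E
```

```text
[ 92.8 263. ] [ 60.73004886 301.43856799] [225.98305841 230.57270506]
[ 69.7 268.7] [ -0.84336374 316.49784634] [231.17753233 138.9541432 ]
[0.46008661 0.25117555] 2.888191620686082 -0.4512004164439321 -0.32602941820554354 [0.52666594 0.23393364] [0.40549223 0.26531374]
```

Call:
{"method": "drive_tool", "body": {
  "targets": [
    [0, -0.1, 0.4, 0.06, 0.04, -0.1],
    [0, 0, 0.6, 0, 0, 0],
    [0, 0, 0.6, 0, 0, 0],
    [0, 0, 0.6, 0, 0, 0],
    [0, 0, 0.5, 0, 0, 0],
    [0, 0, 0.3, 0, 0, 0],
    [0, 0, 0, 0, 0, 0],
    [0, 0, 0, 0, 0, 0]
  ]
}}

```text
time: 15.67
ee_pos: [0.4587, 0.2869, 0.0416]
orientation: [-0.0, 0.991, -0.133, 0.003]
wrist_force: [-0.2, -0.3, 0.5]
grip_width: 0.0003
```

```bash
python3 go.py 0.4466 0.2929 0.033 -0.248
```

```text
t 15.67 pos [0.4587 0.2869 0.0416] F [-0.2  -0.27  0.52] w 0.0003
shift units now-axes [-0.443 -0.087  0.283] in goal axes [-0.44  -0.096  0.286] turn units [-0.015 -0.062 -0.19 ]
```

Call:
{"method": "drive_tool", "body": {
  "targets": [
    [-0.2, -0.04, 0.14, 0, -0.03, -0.1],
    [-0.2, -0.04, 0.12, 0, 0, -0.08],
    [0, 0, 0, 0, 0, 0],
    [0, 0, 0, 0, 0, 0]
  ]
}}

```text
time: 16.0
ee_pos: [0.4485, 0.2934, 0.0351]
orientation: [-0.002, 0.992, -0.124, 0.003]
wrist_force: [0.2, 0.1, 0.1]
grip_width: 0.0007
```

```bash
cat > lev.py <<'E'
from h import *
from station import arm
from scipy.spatial.transform import Rotation as R
o=arm.observe();P=np.array([.5165,.239]);d=o["ee_pos"][:2]-P
q=o["orientation"];Rt=R.from_quat([q[1],q[2],q[3],q[0]]);y=Rt.as_matrix()[:,1]
psi=np.arctan2(y[1],y[0])  # push dir
th=(psi+np.pi/2)  # lever angle travelled if tool aligned: push dir = -1.819+th
th=(psi+1.819+np.pi)%(2*np.pi)-np.pi
hd=2.894+th
h=np.array([np.cos(hd),np.sin(hd)]);n=np.array([-h[1],h[0]])
F=o["wrist_force"]
print("t",round(o["time"],2),"z",o["ee_pos"][2].round(4),"tool theta",round(th,3),"r along",round(d@h,4),"ahead",round(d@n,4),"(touch -.017)","F",F.round(1),"push F",round(-F[:2]@n,2),"tcp angle",round(((np.arctan2(d[1],d[0])-2.894+np.pi)%(2*np.pi))-np.pi,3), "rotxy",Rt.as_matrix()[:2,2].round(3))
E
python3 lev.py
```

```text
t 16.0 z 0.0351 tool theta -0.0 r along 0.0793 ahead -0.036 (touch -.017) F [0.2 0.1 0.1] push F 0.13 tcp angle -0.427 rotxy [0.006 0.003]
```

Call:
{"method": "drive_tool", "body": {
  "targets": [
    [0, 0.2, 0.04, 0, 0, 0],
    [0, 0.2, 0, 0, 0, 0],
    [0, 0.1, 0, 0, 0, 0],
    [0, 0, 0, 0, 0, 0]
  ]
}}

```text
time: 16.33
ee_pos: [0.4446, 0.278, 0.035]
orientation: [-0.002, 0.992, -0.123, 0.004]
wrist_force: [-0.5, 0.2, -0.1]
grip_width: 0.0004
```

```bash
python3 lev.py
```

```text
t 16.33 z 0.035 tool theta 0.001 r along 0.0792 ahead -0.0203 (touch -.017) F [-0.5  0.2 -0.1] push F 0.04 tcp angle -0.25 rotxy [0.008 0.004]
```

Call:
{"method": "drive_tool", "body": {
  "targets": [
    [0, 0.12, 0, 0.04, 0.07, -0.3],
    [-0.02, 0.12, 0, 0, 0, -0.4],
    [-0.02, 0.12, 0, 0, 0, -0.4],
    [-0.02, 0.12, 0, 0, 0, -0.4]
  ]
}}

```text
time: 16.67
ee_pos: [0.4409, 0.2666, 0.0356]
orientation: [-0.007, 0.999, -0.043, 0.01]
wrist_force: [-0.1, 2.1, -0.1]
grip_width: 0.0005
```

```bash
python3 lev.py
```

```text
t 16.67 z 0.0356 tool theta 0.162 r along 0.0776 ahead -0.021 (touch -.017) F [-0.1  2.1 -0.1] push F 2.08 tcp angle -0.102 rotxy [0.02  0.013]
```

```bash
cat >> lev.py <<'E'
z=Rt.as_matrix()[:,2];rv=Rt.inv().apply(np.cross(z,[0,0,-1]));print("tilt fix units",(rv/.1).round(2))
E
python3 lev.py
```

```text
t 16.67 z 0.0356 tool theta 0.162 r along 0.0776 ahead -0.021 (touch -.017) F [-0.1  2.1 -0.1] push F 2.08 tcp angle -0.102 rotxy [0.02  0.013]
tilt fix units [-0.14 -0.19 -0.  ]
```

Call:
{"method": "drive_tool", "body": {
  "targets": [
    [-0.02, 0.15, 0, -0.07, -0.1, -0.2],
    [-0.02, 0.15, 0, -0.07, -0.1, -0.3],
    [-0.02, 0.15, 0, 0, 0, -0.4],
    [-0.02, 0.15, 0, 0, 0, -0.4],
    [-0.02, 0.15, 0, 0, 0, -0.4]
  ]
}}

```text
time: 17.08
ee_pos: [0.4371, 0.2467, 0.036]
orientation: [-0.003, 0.999, 0.05, 0.0]
wrist_force: [0.6, 2.0, -0.2]
grip_width: 0.0004
```

```bash
python3 lev.py
```

```text
t 17.08 z 0.036 tool theta 0.348 r along 0.0782 ahead -0.0156 (touch -.017) F [ 0.6  2.  -0.2] push F 1.97 tcp angle 0.151 rotxy [-0.     0.005]
tilt fix units [-0.05 -0.    0.  ]
```

Call:
{"method": "drive_tool", "body": {
  "targets": [
    [-0.02, 0.15, 0, -0.05, 0, -0.4],
    [-0.02, 0.15, 0, 0, 0, -0.5],
    [-0.02, 0.15, 0, 0, 0, -0.5],
    [-0.02, 0.15, 0, 0, 0, -0.5],
    [-0.02, 0.15, 0, 0, 0, -0.5],
    [-0.02, 0.15, 0, 0, 0, -0.5]
  ]
}}

```text
time: 17.58
ee_pos: [0.4388, 0.2223, 0.036]
orientation: [-0.004, 0.979, 0.205, 0.001]
wrist_force: [-2.0, 1.7, -1.4]
grip_width: 0.0002
```

```bash
python3 lev.py
```

```text
t 17.58 z 0.036 tool theta 0.661 r along 0.0779 ahead -0.0159 (touch -.017) F [-2.   1.7 -1.4] push F 2.37 tcp angle 0.459 rotxy [-0.     0.007]
tilt fix units [-0.07 -0.03 -0.  ]
```

Call:
{"method": "drive_tool", "body": {
  "targets": [
    [-0.02, 0.15, 0, -0.07, -0.03, -0.5],
    [-0.02, 0.15, 0, 0, 0, -0.5],
    [-0.02, 0.15, 0, 0, 0, -0.5],
    [-0.02, 0.15, 0, 0, 0, -0.5],
    [-0.02, 0.15, 0, 0, 0, -0.5]
  ]
}}

```text
time: 18.0
ee_pos: [0.4443, 0.2051, 0.036]
orientation: [-0.004, 0.942, 0.335, -0.001]
wrist_force: [-3.1, 2.6, 0.1]
grip_width: 0.0008
```

```bash
python3 lev.py
```

```text
t 18.0 z 0.036 tool theta 0.932 r along 0.0774 ahead -0.0194 (touch -.017) F [-3.1  2.6  0.1] push F 3.97 tcp angle 0.687 rotxy [-0.004  0.007]
tilt fix units [-0.08 -0.01  0.  ]
```

Call:
{"method": "drive_tool", "body": {
  "targets": [
    [-0.02, 0.16, 0, -0.07, 0, -0.3],
    [-0.02, 0.16, 0, 0, 0, -0.4],
    [-0.02, 0.16, 0, 0, 0, -0.4],
    [-0.02, 0.16, 0, 0, 0, -0.4]
  ]
}}

```text
time: 18.33
ee_pos: [0.4523, 0.1922, 0.036]
orientation: [-0.004, 0.911, 0.412, -0.0]
wrist_force: [-3.2, 3.2, 0.1]
grip_width: 0.0001
```

```bash
python3 lev.py
```

```text
t 18.33 z 0.036 tool theta 1.096 r along 0.0776 ahead -0.0173 (touch -.017) F [-3.2  3.2  0.1] push F 4.55 tcp angle 0.878 rotxy [-0.003  0.006]
tilt fix units [-0.07 -0.03 -0.  ]
```

Call:
{"method": "drive_tool", "body": {
  "targets": [
    [-0.02, 0.15, 0, -0.06, 0, -0.4],
    [-0.02, 0.15, 0, 0, 0, -0.4],
    [-0.02, 0.15, 0, 0, 0, -0.4]
  ]
}}

```text
time: 18.58
ee_pos: [0.4587, 0.1843, 0.036]
orientation: [-0.003, 0.883, 0.47, 0.0]
wrist_force: [-3.2, 2.2, 1.7]
grip_width: 0.0003
```

```bash
python3 lev.py
```

```text
t 18.58 z 0.036 tool theta 1.227 r along 0.0776 ahead -0.0175 (touch -.017) F [-3.2  2.2  1.7] push F 3.85 tcp angle 1.006 rotxy [-0.002  0.005]
tilt fix units [-0.05 -0.03  0.  ]
```

Call:
{"method": "drive_tool", "body": {
  "targets": [
    [-0.02, 0.12, 0, -0.05, 0, -0.3],
    [-0.02, 0.12, 0, 0, 0, -0.3],
    [-0.02, 0.12, 0, 0, 0, -0.3]
  ]
}}

```text
time: 18.83
ee_pos: [0.4645, 0.1788, 0.0359]
orientation: [-0.002, 0.858, 0.514, 0.001]
wrist_force: [-3.7, 2.6, 1.7]
grip_width: 0.0004
```

```bash
python3 lev.py
```

```text
t 18.83 z 0.0359 tool theta 1.327 r along 0.0776 ahead -0.0174 (touch -.017) F [-3.7  2.6  1.7] push F 4.52 tcp angle 1.106 rotxy [-0.     0.005]
tilt fix units [-0.03 -0.04 -0.  ]
```

Call:
{"method": "drive_tool", "body": {
  "targets": [
    [-0.01, 0.1, 0, -0.03, 0, -0.2],
    [-0.01, 0.1, 0, 0, 0, -0.2]
  ]
}}

```text
time: 19.0
ee_pos: [0.4671, 0.1766, 0.0359]
orientation: [-0.002, 0.846, 0.533, 0.001]
wrist_force: [-8.7, 5.7, 5.4]
grip_width: 0.0007
```

Call:
{"method": "drive_tool", "body": {
  "targets": [
    [-0.01, 0.1, 0, 0, 0, -0.2],
    [-0.01, 0.1, 0, 0, 0, -0.2]
  ]
}}

```text
time: 19.17
ee_pos: [0.4671, 0.1759, 0.0358]
orientation: [-0.005, 0.834, 0.552, -0.001]
wrist_force: [-9.3, 6.2, 5.6]
grip_width: 0.0006
```

```bash
python3 lev.py
```

```text
t 19.17 z 0.0358 tool theta 1.417 r along 0.0773 ahead -0.0208 (touch -.017) F [-9.3  6.2  5.6] push F 11.0 tcp angle 1.154 rotxy [-0.007  0.007]
tilt fix units [-0.09 -0.03  0.  ]
```

Call:
{"method": "drive_tool", "body": {
  "targets": [
    [0, 0.11, 0, 0, 0, 0],
    [0, 0.11, 0, 0, 0, 0]
  ]
}}

```text
time: 19.33
ee_pos: [0.467, 0.1759, 0.0359]
orientation: [-0.008, 0.833, 0.553, -0.004]
wrist_force: [-10.3, 4.1, 6.6]
grip_width: 0.0009
```

```bash
python3 lev.py;python3 - <<'E'
from h import *
from station import eyes
T=eyes.snapshot("top");S=eyes.snapshot("side")
cv2.imwrite("pics/w10.png",np.hstack([cv2.resize(T["frame"][150:270,90:210,::-1],(400,400),interpolation=2),cv2.resize(S["frame"][210:350,160:300,::-1],(400,400),interpolation=2)]))
E
```

```text
t 19.33 z 0.0359 tool theta 1.421 r along 0.0773 ahead -0.0212 (touch -.017) F [-10.3   4.1   6.6] push F 11.06 tcp angle 1.154 rotxy [-0.015  0.009]
tilt fix units [-0.17 -0.02  0.  ]
```

View pics/w10.png

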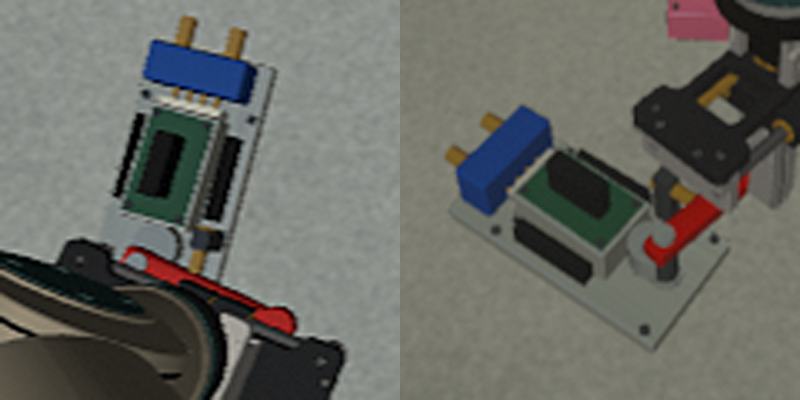

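Call:
{"method": "drive_tool", "body": {
  "targets": [
    [0, 0.11, 0, -0.1, 0, 0],
    [0, 0.12, 0, -0.05, 0, 0]
  ]
}}

```text
time: 19.6
ee_pos: [0.4673, 0.1757, 0.0357]
orientation: [-0.004, 0.832, 0.554, -0.002]
wrist_force: [-10.2, 5.5, 6.8]
grip_width: 0.0007
```

```bash
python3 lev.py
```

```text
t 19.6 z 0.0357 tool theta 1.424 r along 0.0773 ahead -0.0211 (touch -.017) F [-10.2   5.5   6.8] push F 11.55 tcp angle 1.158 rotxy [-0.009  0.005]
tilt fix units [-0.1  -0.01 -0.  ]
```

Call:
{"method": "drive_tool", "body": {
  "targets": [
    [0, -0.1, 0, 0, 0, 0],
    [0, -0.3, 0, 0, 0, 0],
    [0, -0.5, 0, 0, 0, 0],
    [0, -0.5, 0, 0, 0, 0],
    [0, -0.2, -0.3, 0, 0, 0],
    [0, 0, -0.6, 0, 0, 0],
    [0, 0, -0.8, 0, 0, 0],
    [0, 0, -0.8, 0, 0, 0],
    [0, -0.2, -0.8, 0, 0, 0],
    [0, -0.4, -0.6, 0, 0, 0]
  ]
}}

```text
time: 20.43
ee_pos: [0.4064, 0.1936, 0.1568]
orientation: [0.003, 0.833, 0.553, -0.007]
wrist_force: [-0.5, 0.2, 0.4]
grip_width: 0.0004
```

Call:
{"method": "drive_tool", "body": {
  "targets": [
    [0.3, -0.5, -0.5, 0, 0, 0],
    [0.3, -0.8, -0.5, 0, 0, 0],
    [0.3, -0.8, -0.3, 0, 0, 0],
    [0.3, -0.6, 0, 0, 0, 0],
    [0, -0.3, 0, 0, 0, 0],
    [0, 0, 0, 0, 0, 0],
    [0, 0, 0, 0, 0, 0]
  ]
}}

```text
time: 21.02
ee_pos: [0.3395, 0.2619, 0.2056]
orientation: [0.008, 0.835, 0.55, -0.001]
wrist_force: [0.2, -0.1, 0.2]
grip_width: 0.0002
```

```bash
python3 lev.py;python3 - <<'E'
from h import *
from station import eyes
import pickle
T=eyes.snapshot("top");S=eyes.snapshot("side");W=eyes.snapshot("wrist");pickle.dump((T,S,W),open("end.pkl","wb"))
cv2.imwrite("pics/w11.png",np.hstack([cv2.resize(T["frame"][150:270,90:210,::-1],(400,400),interpolation=2),cv2.resize(S["frame"][210:350,160:300,::-1],(400,400),interpolation=2)]))
cv2.imwrite("pics/s11.png",S["frame"][:,:,::-1]);cv2.imwrite("pics/t11.png",T["frame"][:,:,::-1])
E
```

```text
t 21.02 z 0.2056 tool theta 1.414 r along 0.0485 ahead -0.1717 (touch -.017) F [ 0.2 -0.1  0.2] push F -0.18 tcp angle 0.119 rotxy [ 0.007 -0.015]
tilt fix units [ 0.12  0.11 -0.  ]
```

View pics/w11.png

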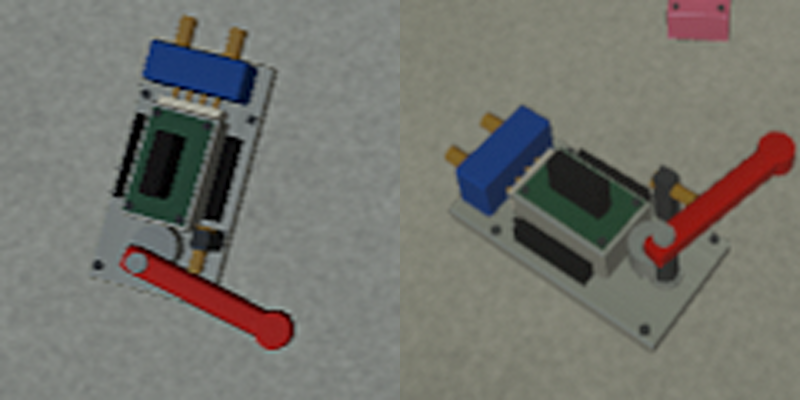

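View pics/s11.png

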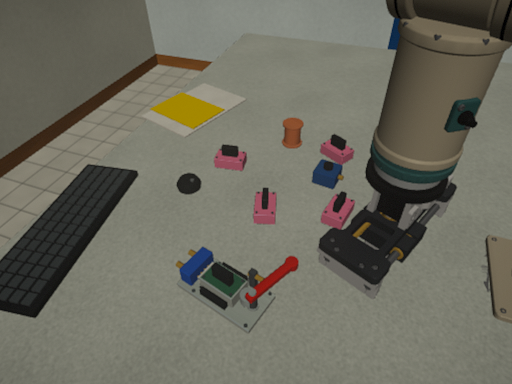

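```bash
python3 - <<'E'
from h import *
import pickle
T,S,W=pickle.load(open("end.pkl","rb"))
h=cv2.cvtColor(T["frame"],cv2.COLOR_RGB2HSV);m=cv2.inRange(h,(0,190,60),(6,255,255));n,l,st,ce=cv2.connectedComponentsWithStats(m);i=1+st[1:,4].argmax();ys,xs=np.nonzero(l==i)
X=np.array([onz(T,(x,y),.055) for x,y in zip(xs,ys)])[:,:2];c=X.mean(0);u,s,v=np.linalg.svd(X-c);a=np.arctan2(*v[0][::-1]);print("angle",a,(a-2.888)%np.pi)
for n in("w10","w11"):
    im=cv2.imread(f"pics/{n}.png");h=cv2.cvtColor(im,cv2.COLOR_BGR2HSV);m=cv2.inRange(h,(0,170,60),(8,255,255))
    print(n,[ (m[y0:y1,x0:x1]>0).nonzero()[1].max()+x0 for x0,x1,y0,y1 in((0,400,0,400),)], (m[:,:400]>0).any(1).nonzero()[0][[0,-1]], [((m[:,x]>0).nonzero()[0][[0,-1]]).tolist() for x in (150,180,210,240,275) if m[:,x].any()])
    cv2.imwrite(f"pics/{n}z.png",cv2.resize(im[200:380,90:320],None,fx=3,fy=3))
E
```

```text
angle -2.031942402140047 1.3632429050395398
w10 [np.int64(295)] [247 333] [[254, 274], [268, 280], [282, 289], [296, 301], [307, 327]]
w11 [np.int64(292)] [246 348] [[254, 282], [270, 296], [284, 312], [300, 327], [312, 348]]
```

View pics/w10z.png

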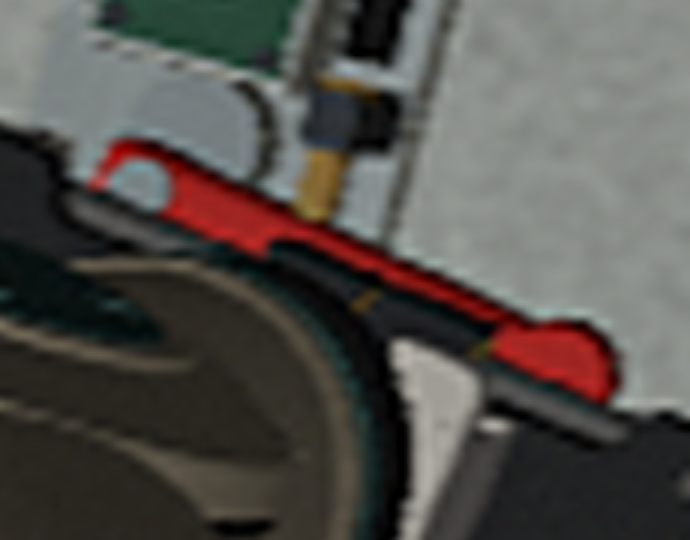

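View pics/w11z.png

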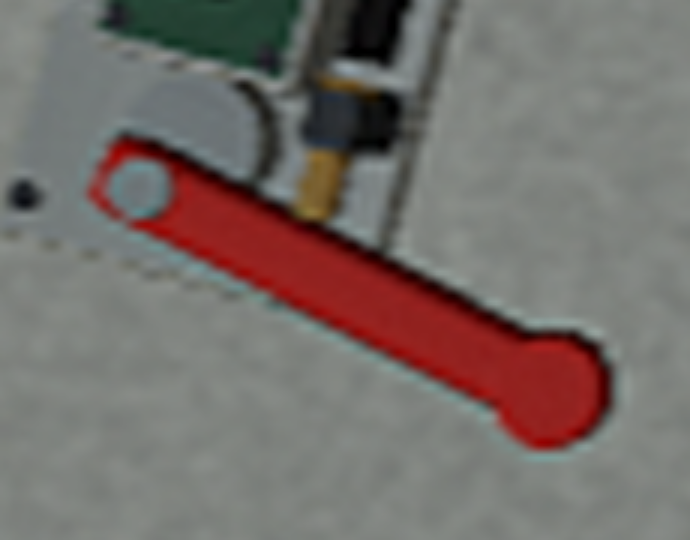

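```bash
python3 - <<'E'
from h import *
import pickle
T,S,W=pickle.load(open("end.pkl","rb"))
h=cv2.cvtColor(T["frame"],cv2.COLOR_RGB2HSV);m=cv2.inRange(h,(65,80,25),(90,255,160));n,l,st,ce=cv2.connectedComponentsWithStats(m);i=1+st[1:,4].argmax();ys,xs=np.nonzero(l==i)
q=cv2.boxPoints(cv2.minAreaRect(np.stack([xs,ys],1).astype(np.float32)));X=np.array([onz(T,p,.042) for p in q]);c=X.mean(0)[:2];d=c-[.582,.2227]
print(c,"local",d@[.9694,-.2455],d@[.2455,.9694],[(np.linalg.norm(v).round(4),np.arctan2(v[1],v[0]).round(3)) for v in(X[1]-X[0],X[2]-X[1])])
x,e=tri(T,np.array([273,330])/3.333+[90,150]-.35,S,np.array([776-400,150])/2.857+[160,210]-.33);print("knob",x,e)
P=np.array([.5165,.239]);v=x[:2]-P;print((np.arctan2(v[1],v[0])-2.894)%(2*np.pi),np.linalg.norm(v))
E
python3 go.py 0.440 0.185 0.14 1.14
```

```text
[0.58245077 0.22386522] local 0.00015091324293106312 0.0012402307902590862 [(np.float64(0.0739), np.float64(-0.267)), (np.float64(0.0422), np.float64(-1.866))]
knob [0.47131671 0.14863219 0.04938631] 0.0009792659319593233
1.3547468456260106 0.10103400369402743
t 21.17 pos [0.3399 0.2615 0.2051] F [0.32 0.53 0.53] w 0.0006
shift units now-axes [-0.994  4.05   2.225] in goal axes [-0.922  4.097  2.169] turn units [0.11  0.111 0.237]
```

Call:
{"method": "drive_tool", "body": {
  "targets": [
    [-0.1, 0.4, 0, 0.1, 0.1, 0.25],
    [-0.15, 0.6, 0.2, 0, 0, 0],
    [-0.15, 0.7, 0.3, 0, 0, 0.2],
    [-0.15, 0.7, 0.4, 0, 0, 0],
    [-0.15, 0.6, 0.4, 0, 0, 0],
    [-0.1, 0.5, 0.3, 0, 0, 0],
    [0, 0.2, 0, 0, 0, 0],
    [0, 0, 0, 0, 0, 0],
    [0, 0, 0, 0, 0, 0]
  ]
}}

```text
time: 21.92
ee_pos: [0.4374, 0.1818, 0.1522]
orientation: [0.0, 0.851, 0.525, -0.003]
wrist_force: [-0.2, 0.3, -0.2]
grip_width: 0.0008
```

```bash
python3 go.py 0.4506 0.1845 0.036 1.112
```

```text
t 21.92 pos [0.4374 0.1818 0.1522] F [-0.17  0.33 -0.23] w 0.0008
shift units now-axes [0.298 0.362 3.87 ] in goal axes [0.273 0.354 3.873] turn units [-0.026  0.056 -0.072]
```

Call:
{"method": "drive_tool", "body": {
  "targets": [
    [0.1, 0, 0.4, 0, 0.05, -0.05],
    [0.1, 0, 0.6, 0, 0, 0],
    [0, 0, 0.7, 0, 0, 0],
    [0, 0, 0.7, 0, 0, 0],
    [0, 0, 0.6, 0, 0, 0],
    [0, 0, 0.4, 0, 0, 0],
    [0, 0, 0, 0, 0, 0],
    [0, 0, 0, 0, 0, 0]
  ]
}}

```text
time: 22.58
ee_pos: [0.4389, 0.1977, 0.0525]
orientation: [-0.003, 0.847, 0.531, 0.005]
wrist_force: [0.2, -0.5, -0.6]
grip_width: 0.0001
```

```bash
python3 go.py 0.4506 0.1845 0.036 1.112
```

```text
t 22.58 pos [0.4389 0.1977 0.0525] F [ 0.25 -0.55 -0.63] w 0.0001
shift units now-axes [-0.233  0.541  0.548] in goal axes [-0.222  0.543  0.551] turn units [ 0.004 -0.112  0.086]
```

Call:
{"method": "drive_tool", "body": {
  "targets": [
    [-0.12, 0.1, 0.25, 0, -0.06, 0.04],
    [-0.1, 0.1, 0.25, 0, -0.04, 0.03],
    [0, 0.1, 0.03, 0, 0, 0],
    [0, 0.1, 0, 0, 0, 0],
    [0, 0, 0, 0, 0, 0]
  ]
}}

```text
time: 23.0
ee_pos: [0.4492, 0.1876, 0.0384]
orientation: [0.0, 0.849, 0.529, 0.003]
wrist_force: [0.2, -0.1, 0.8]
grip_width: 0.0007
```

```bash
python3 lev.py
```

```text
t 23.0 z 0.0384 tool theta 1.362 r along 0.0758 ahead -0.0378 (touch -.017) F [ 0.2 -0.1  0.8] push F -0.23 tcp angle 0.9 rotxy [0.006 0.003]
tilt fix units [ 0.04 -0.05 -0.  ]
```

Call:
{"method": "drive_tool", "body": {
  "targets": [
    [-0.05, 0.2, 0.08, 0, 0, 0],
    [0, 0.15, 0, 0, 0, 0],
    [0, 0.1, 0, 0, 0, 0],
    [0, 0.05, 0, 0, 0, 0],
    [0, 0, 0, 0, 0, 0]
  ]
}}

```text
time: 23.42
ee_pos: [0.4648, 0.1782, 0.0366]
orientation: [0.001, 0.849, 0.528, 0.004]
wrist_force: [-0.1, 0.1, -0.2]
grip_width: 0.0006
```

```bash
python3 lev.py
```

```text
t 23.42 z 0.0366 tool theta 1.36 r along 0.0774 ahead -0.0195 (touch -.017) F [-0.1  0.1 -0.2] push F 0.14 tcp angle 1.113 rotxy [0.007 0.003]
tilt fix units [ 0.05 -0.06 -0.  ]
```

Call:
{"method": "drive_tool", "body": {
  "targets": [
    [0, 0.05, 0, 0, 0, 0],
    [0, 0.05, 0, 0, 0, 0]
  ]
}}

```text
time: 23.58
ee_pos: [0.4662, 0.1774, 0.0366]
orientation: [-0.0, 0.849, 0.528, 0.003]
wrist_force: [-4.7, 1.8, 2.9]
grip_width: 0.0005
```

```bash
python3 lev.py
```

```text
t 23.58 z 0.0366 tool theta 1.361 r along 0.0775 ahead -0.0179 (touch -.017) F [-4.7  1.8  2.9] push F 4.99 tcp angle 1.134 rotxy [0.005 0.004]
tilt fix units [ 0.03 -0.06  0.  ]
```

Call:
{"method": "drive_tool", "body": {
  "targets": [
    [0, 0.06, 0, 0, 0, 0],
    [0, 0.08, 0, 0, 0, 0]
  ]
}}

```text
time: 23.75
ee_pos: [0.4667, 0.1771, 0.0366]
orientation: [-0.002, 0.849, 0.529, 0.002]
wrist_force: [-7.8, 1.1, 3.5]
grip_width: 0.0007
```

```bash
python3 lev.py
```

```text
t 23.75 z 0.0366 tool theta 1.363 r along 0.0775 ahead -0.0175 (touch -.017) F [-7.8  1.1  3.5] push F 7.5 tcp angle 1.141 rotxy [0.001 0.005]
tilt fix units [-0.01 -0.05  0.  ]
```

Call:
{"method": "drive_tool", "body": {
  "targets": [
    [0, 0.1, 0, 0, 0, 0],
    [0, 0.11, 0, -0.05, 0, 0]
  ]
}}

```text
time: 23.92
ee_pos: [0.4672, 0.1767, 0.0366]
orientation: [-0.003, 0.848, 0.531, 0.001]
wrist_force: [-7.1, 2.7, 5.3]
grip_width: 0.0007
```

```bash
python3 lev.py
```

```text
t 23.92 z 0.0366 tool theta 1.367 r along 0.0776 ahead -0.0172 (touch -.017) F [-7.1  2.7  5.3] push F 7.61 tcp angle 1.149 rotxy [-0.002  0.005]
tilt fix units [-0.04 -0.04  0.  ]
```

Call:
{"method": "drive_tool", "body": {
  "targets": [
    [0, 0.12, 0, -0.05, 0, 0],
    [0, 0.12, 0, -0.05, 0, 0]
  ]
}}

```text
time: 24.08
ee_pos: [0.4672, 0.1766, 0.0366]
orientation: [-0.002, 0.846, 0.533, 0.001]
wrist_force: [-8.7, 3.5, 6.0]
grip_width: 0.0003
```

```bash
python3 lev.py
```

```text
t 24.08 z 0.0366 tool theta 1.372 r along 0.0776 ahead -0.0175 (touch -.017) F [-8.7  3.5  6. ] push F 9.36 tcp angle 1.15 rotxy [-0.001  0.003]
tilt fix units [-0.02 -0.03 -0.  ]
```

Call:
{"method": "drive_tool", "body": {
  "targets": [
    [0, 0.13, 0, -0.02, 0, 0],
    [0, 0.14, 0, -0.02, 0, 0]
  ]
}}

```text
time: 24.25
ee_pos: [0.4673, 0.1764, 0.0366]
orientation: [-0.003, 0.845, 0.535, -0.002]
wrist_force: [-10.4, 3.5, 7.2]
grip_width: 0.0004
```

```bash
python3 lev.py
```

```text
t 24.25 z 0.0366 tool theta 1.378 r along 0.0776 ahead -0.0178 (touch -.017) F [-10.4   3.5   7.2] push F 10.92 tcp angle 1.153 rotxy [-0.006  0.004]
tilt fix units [-0.07 -0.01 -0.  ]
```

Call:
{"method": "drive_tool", "body": {
  "targets": [
    [0, 0.14, 0, -0.04, 0, 0],
    [0, 0.14, 0, -0.04, 0, 0]
  ]
}}

```text
time: 24.42
ee_pos: [0.4673, 0.1763, 0.0366]
orientation: [-0.004, 0.843, 0.538, -0.003]
wrist_force: [-9.8, 4.3, 7.0]
grip_width: 0.0006
```

```bash
python3 lev.py
```

```text
t 24.42 z 0.0366 tool theta 1.383 r along 0.0776 ahead -0.0181 (touch -.017) F [-9.8  4.3  7. ] push F 10.69 tcp angle 1.154 rotxy [-0.009  0.003]
tilt fix units [-0.09  0.01  0.  ]
```

Call:
{"method": "drive_tool", "body": {
  "targets": [
    [0, 0.05, 0, 0, 0, 0],
    [0, 0, 0, 0, 0, 0],
    [0, -0.05, 0, 0, 0, 0],
    [0, -0.15, 0, 0, 0, 0],
    [0, -0.3, 0, 0, 0, 0],
    [0, -0.5, 0, 0, 0, 0],
    [0, -0.4, 0, 0, 0, 0],
    [0, -0.1, -0.3, 0, 0, 0],
    [0, 0, -0.6, 0, 0, 0],
    [0, 0, -0.8, 0, 0, 0]
  ]
}}

```text
time: 25.25
ee_pos: [0.4229, 0.1946, 0.0873]
orientation: [-0.003, 0.842, 0.539, -0.006]
wrist_force: [-0.4, -0.1, -0.2]
grip_width: 0.0006
```

Call:
{"method": "drive_tool", "body": {
  "targets": [
    [0, -0.2, -0.8, 0, 0, 0],
    [0.2, -0.5, -0.8, 0, 0, 0],
    [0.3, -0.8, -0.5, 0, 0, 0],
    [0.3, -0.8, -0.3, 0, 0, 0],
    [0.3, -0.6, 0, 0, 0, 0],
    [0, -0.3, 0, 0, 0, 0],
    [0, 0, 0, 0, 0, 0],
    [0, 0, 0, 0, 0, 0]
  ]
}}

```text
time: 25.92
ee_pos: [0.3515, 0.2677, 0.1722]
orientation: [-0.001, 0.843, 0.538, -0.0]
wrist_force: [-0.0, 1.0, -0.3]
grip_width: 0.0003
```

```bash
python3 lev.py;python3 - <<'E'
from h import *
from station import eyes
T=eyes.snapshot("top");S=eyes.snapshot("side")
cv2.imwrite("pics/w12.png",np.hstack([cv2.resize(T["frame"][150:270,90:210,::-1],(400,400),interpolation=2),cv2.resize(S["frame"][210:350,160:300,::-1],(400,400),interpolation=2)]))
cv2.imwrite("pics/t12.png",T["frame"][:,:,::-1])
h=cv2.cvtColor(T["frame"],cv2.COLOR_RGB2HSV);m=cv2.inRange(h,(0,190,60),(6,255,255));n,l,st,ce=cv2.connectedComponentsWithStats(m);i=1+st[1:,4].argmax();ys,xs=np.nonzero(l==i)
X=np.array([onz(T,(x,y),.055) for x,y in zip(xs,ys)])[:,:2];c=X.mean(0);u,s,v=np.linalg.svd(X-c);a=np.arctan2(*v[0][::-1]);print("lever",(a-2.888)%np.pi)
E
```

```text
t 25.92 z 0.1722 tool theta 1.383 r along 0.0435 ahead -0.1617 (touch -.017) F [-0.   1.  -0.3] push F 0.47 tcp angle 0.075 rotxy [-0.001  0.002]
tilt fix units [-0.02 -0.01  0.  ]
lever 1.3571665879672743
```

View pics/w12.png

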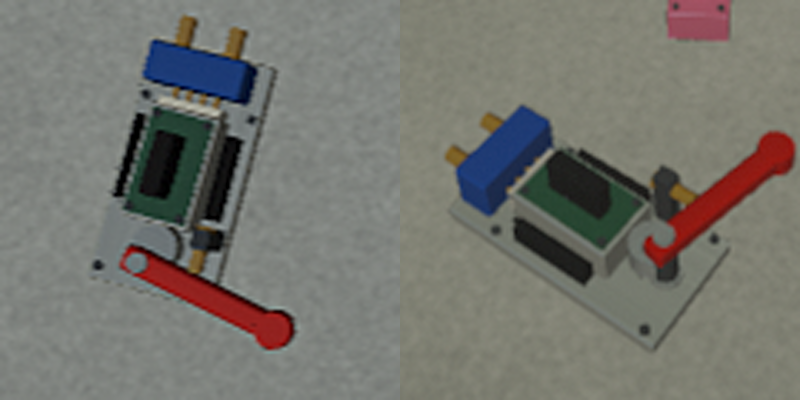

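View pics/t12.png

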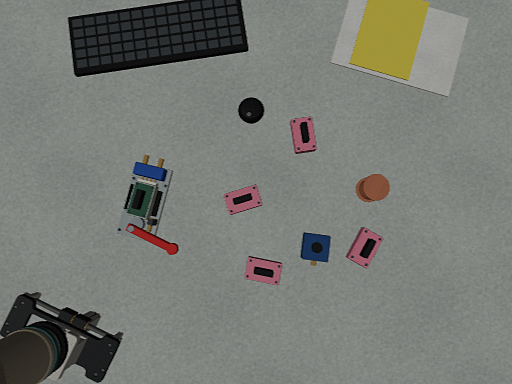

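```bash
python3 -c "
from station import arm;print(arm.hand_in())"
```

```text
the job is handed in; nothing more can be done
None
```

The green-topped module is in the nest and released, and the lever is turned onto its stop. I handed the job in at about 26 s of the 67 s allowed, with the hand clear.

- **Placing:** I gripped the module by its rib and set it down at about 5 N peak measured force. It sits flat between the guides. After clamping, its centre measured about x = 0.0 mm and y = +1 mm in the fixture frame, where x ≈ 0 is expected.
- **Clamping:** I pushed the lever with closed fingers until it stopped moving at about 1.36 rad. The strongest push I read was 11.6 N sideways (13.4 N in all), below the 16 N limit.
- **Second push:** I repeated the push to confirm the stop, and it ended at the same place with about 10.9 N.
- **Last checks:** The bar appears to lie against the brass screw in the final pictures. The module is against the contact plate, and the other things look unmoved in the top view.

**Check that disagreed:** under the first push the knob appeared about 0.03 rad further round in the picture than after release. I put this down to give in the stop and the coarse pixels (about 2.5 mm each). After both pushes the lever rested at nearly the same angle, 1.363 and 1.357 rad.

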